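# Hook the shelf bracket into the slotted upright, lock it and lay the board

### The job

Finish the small shelf: take the loose red bracket from the blue crate, hook its two claws into the slots of the empty grey upright and press it down until it snaps fully home under the two yellow rollers. Then lay the white board flat across both red brackets, setting it down gently, without disturbing the other things on the bench.

Things in the scene. Friction and masses are not known exactly. Their poses are not given: they have to be found in the camera images.
- bracket_grip (a point): Centre of the arm of the loose red bracket: a bar 22 mm wide (y), 26 mm high (z), 132 mm long (x). x points along the arm towards the claws, z up. The point is 60 mm before the plate's back face, 17 mm above the upper claw's neck axis, close to the centre of mass. A lip at the free end stands 14 mm above the arm. At the start the arm lies across the blue crate's long walls, plate outside.
- bracket_seat (a point): The same bracket, same axes: point on its plate's back face at the upper claw's neck axis; meets post_seat when home. Two claws, 70 mm apart (upper here, lower below), 8 mm wide: a neck 8 mm high reaching 13 mm to +x, ending in a tooth that hangs to 26 mm below the neck axis, 6.5 mm off the back face.
- bracket: The loose bracket, 0.35 kg; origin and axes as bracket_seat. Its plate is 8 mm thick, 32 mm wide, from 34 mm above to 80 mm below the origin; below it a 12 mm stem carries a round latch disc, 20 mm across, centred 112 mm below. Arm top 30 mm above the origin.
- post_seat (a point): Empty grey slotted upright (fixed, 60 mm wide, 220 mm tall): point on its front face where bracket_seat comes when locked, 170 mm above the table. x points level into the upright, z up. Face 4 mm thick, hollow behind. Two slots 16 mm wide, 42 mm high, 70 mm apart, each from 4 mm below to 38 mm above the locked neck's axis.
- bare_post: The empty upright; origin on the table under post_seat. Claws go in straight along x with the bracket 22 to 34 mm above home (28 is the middle); then lower it: teeth pass behind the face. About 16 mm above home the disc meets two spring rollers and the bracket rests there by itself; about 9 to 12 N down, its weight included, snaps it home. An arm droop up to 0.04 rad is normal.
- full_arm (a point): The other upright, the same, with its bracket already locked on (fixed): middle of that arm's top, 70 mm before the upright's face, 200 mm above the table; axes as post_seat. Arm top is level from 8 to 136 mm before the face, then a lip 14 mm high. The uprights stand 220 mm apart, faces in line, same heading; which is left varies.
- board_center (a point): Centre of the white shelf board, 300 mm (x) by 60 mm (y) by 20 mm (z, up), 0.2 kg. At the start it lies on two dark bearers 24 mm high; its middle 150 mm is free underneath.
- catch_l (a joint): Left yellow spring roller (10 mm across) on the empty upright's face, 103 mm below post_seat: 0 = in, grows to 0.005 m as it is pushed aside. Spring about 7 N in, 12 N out. It springs in over the latch disc when the bracket is home.
- catch_r (a joint): Right yellow spring roller, the same.
- board: The shelf board; origin at the middle of its underside, axes as board_center.
- full_post: The upright with the fitted bracket; origin on the table under the middle of its front face, axes as full_arm.
- crate: Blue open plastic crate, fixed, 92 mm (x) by 200 mm (y), 140 mm high, walls 4 mm; origin under its centre.
- can: Bystander: green-labelled tin, 60 mm across, 100 mm high, standing under the shelf between the uprights; origin at its foot.
- screwdriver: Bystander: screwdriver lying at the far left.
- wrench: Bystander: wrench lying in front of the rack.
- mug: Bystander: blue mug, 85 mm high; origin at its foot.
- jar: Bystander: jar, 64 mm across, 90 mm high, at the far right; origin at its foot.
- carton: Bystander: small cardboard carton 110 x 80 x 60 mm between the uprights, behind them; origin at its foot.

How it is judged:
By the outcome, as a careful person would: the job done as asked, in the order asked, and still so for the second after the job is handed in, with the robot touching nothing.
It also fails if it takes over 72 s, if anything falls off the work surface, if the arm or the gripper's body presses on something with over 40 N, if the wrist force passes 120 N, or if a joint passes its speed limit or range.

### The arm

A 6-joint arm with a two-finger parallel gripper is mounted at the origin on the work surface. World frame = base frame: x ahead of the robot, y to its left, z up, the work surface at z = 0. Lengths are in m, angles in rad, forces in N, time in s.
With the tool pointing down it reaches from about 0.25 to 0.725 m from the base axis. Payload 4 kg.
Tool frame: the origin (TCP) lies at the very end of the fingers, on their centre line; the grasp point (between the pads) lies bot.grip_point_offset behind it (bot.grip_point_offset is the distance from the TCP to the grasp point, in m); x points along the fingers, y is the direction in which the jaws open and shut, and the axes are right-handed (so a half turn about x gives the same grasp; the last joint's range is limited). The gripper opens to 85 mm and grips with 20 to 120 N. Pads are 22 mm wide; open, the fingers measure 114 mm over their backs; the gripper's body (76 mm by 85 mm) begins 54 mm behind the grasp point. The pads swing forward as they close: fully open they stand 13 mm farther back than shut.
Start: joints at [1.322, 0.241, 0.005, 1.335, 0, 1.571], TCP at [0.123, 0.485, 0.231] pointing down, gripper open.
Joint ranges: [-2.72, 2.72], [-1.05, 1.87], [-1.09, 1.28], [-1.99, 2.15], [-1.42, 1.44], [-3.14, 3.14]. Speed limits (rad/s): [2.79, 2.79, 3.14, 3.14, 3.14, 3.14].

### API

Orientations are given as [roll, pitch, yaw] about the fixed x, y, z axes, in that order (R = Rz(yaw) Ry(pitch) Rx(roll)).
In Python, from bench import bot gives the robot as it stands. The module is installed in compiled form; this text tells all that it offers.
- The arm moves only by the tool arm_command, never from a script. Its argument "deltas" is a list of rows, each a list of 3 entries, a list of its own where there are three numbers: the shift along the tool's x, y, z in cm, then the turn, a rotation vector about the tool's x, y, z in rad, then the closure, from 0 (fully open) to 1 (shut). A call has 1 to 5 rows; each row shifts and turns the commanded pose from where the row before left it, along the tool's axes as they then stand; what a row does not reach is not made up. A row lasts 1/12 s, in which the tool goes at most 41.7 mm and 7.16 degrees, less where a joint would pass 70% of its speed; a pose out of reach is approached as far as the arm can. A call is refused whole if a number of a shift passes 4.17 or a number of a turn 0.125, either way. A call with a gripper value outside its range is refused whole. The fingers move at their own pace and stop on an object; "grip_force" is the grip in N (left out, the last holds). Time passes only in rows, so rows that do not move let the fingers close. It gives the time, the measured TCP pose, the force and the opening at its end, in the units of the state.
- bot.get_state(): the state, without advancing time (a new reading comes with each control period).
- bot.read_camera(name): name is "scene" or "top" or "wrist"; returns the picture (480x640x3 uint8, red, green, blue); there is no depth.
- bot.camera_info(name): a dict with "fx", "fy", "cx", "cy" (pixels), "R" (3x3) and "t" (3): a world point X has camera coordinates R X + t; the wrist camera has in their place "T_tool_cam" (4x4, takes a point from camera to tool coordinates, whose origin is the TCP and whose axes are the tool frame's). Camera axes: x right, y down, z forward; pixel columns grow to the right and rows downward; lengths in m; the calibration is good to about 2 mm. A picture is of the moment at which its call begins: read the wrist's pose just before it. camera_info takes no time and is no camera call.
- bot.hand_in(): hands the job in, once; it reports no verdict.
Trained networks look in the newest picture that a camera, given by its name, has taken for a name from the list of things; names that differ only in an ending like _2 or _b are one class to them, and where a whole thing is asked for, a point or a joint stands for the part that bears it (a point fixed in the world has none). Each returns a list of dicts, best first, with "score" (0 to 1); they miss things now and then, are a little off and sometimes report something else, mostly with a low value. They report only what shows in the picture. A call takes as long as a camera call.
- bot.masks_of(thing, camera): "region" (480x640 bool, what is visible of it) and "point" ([column, row] in pixels, amid what is visible of it).
- bot.tip_of(thing, camera): "point" ([column, row] in pixels: a listed point, or the origin of a listed thing).
The state is a dict: "t": time; "joints": joint angles; "joint_velocities": joint speeds; "tau": joint torques, N m; "position": TCP position; "orientation": TCP orientation; "ft_force": force on the tool from outside, world axes, zero at the start; "ft_torque": the same for the moment, N m; "opening": finger opening in m.
Only numpy, scipy, OpenCV 4.12 (cv2) and the standard library are available. Lean on these libraries where they do the work, as an engineer would, in place of code of your own. Each camera call takes 0.05 s, during which the arm holds its last target.

## Working session

There is one attempt and no reset: what is moved stays moved. The work goes in short steps, Python scripts to look and compute and a tool call to move; the robot and the scene stay as the last step left them, time stands still between calls to the robot, and variables do not carry over. Pictures are saved under pics/ and viewed, and the job is handed in when it is done.

Besides the shell and the picture viewer there is one more tool, called after ">>>" as name(argument=value, ...) on one line, values as JSON. arm_command: Moves the arm, as the interface text tells. Its arguments: {"type":"object","properties":{"deltas":{"type":"array"},"grip_force":{"type":"number"}},"required":["deltas"]}

```bash
mkdir -p pics
python3 - <<'E'
from bench import bot
import cv2,numpy as np
s=bot.get_state()
for k in s: print(k,np.round(s[k],4))
print(bot.grip_point_offset)
for c in ["scene","top","wrist"]:
    im=bot.read_camera(c); cv2.imwrite(f"pics/{c}0.png",im[:,:,::-1])
    i=bot.camera_info(c); print(c,{k:np.round(v,4).tolist() for k,v in i.items()})
E
```

```text
t 0.0
joints [1.322  0.2414 0.0037 1.3352 0.     1.5708]
joint_velocities [-0.0009 -0.0002 -0.0017 -0.0016  0.0002  0.0012]
tau [-1.30000e-03 -3.72314e+01  2.52410e+01  1.68000e-02  0.00000e+00
  0.00000e+00]
position [0.123  0.484  0.2304]
orientation [-1.5738  1.5687 -1.8226]
ft_force [-0.4509 -0.0083 -0.1033]
ft_torque [-0.0378  0.0059  0.0727]
opening 0.085
0.0187
scene {'fx': 499.9738, 'fy': 499.9738, 'cx': 313.412, 'cy': 239.0994, 'R': [[-0.7773, 0.6291, -0.0018], [0.4875, 0.6006, -0.6338], [-0.3976, -0.4935, -0.7735]], 't': [0.4432, -0.2025, 1.3838]}
top {'fx': 518.5008, 'fy': 518.5008, 'cx': 323.476, 'cy': 247.2715, 'R': [[0.0063, -0.9999, 0.0128], [-0.9829, -0.0085, -0.1841], [0.1842, -0.0114, -0.9828]], 't': [-0.0089, 0.5742, 1.2788]}
wrist {'fx': 339.3842, 'fy': 339.3842, 'cx': 323.6193, 'cy': 244.686, 'T_tool_cam': [[-0.0008, -0.3288, 0.9444, -0.141], [1.0, -0.0009, 0.0006, 0.0002], [0.0006, 0.9444, 0.3288, -0.0854], [0.0, 0.0, 0.0, 1.0]]}
```

View pics/scene0.png

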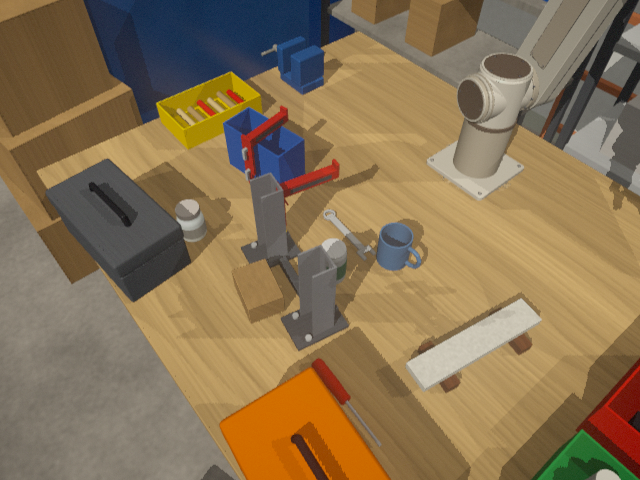

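View pics/top0.png

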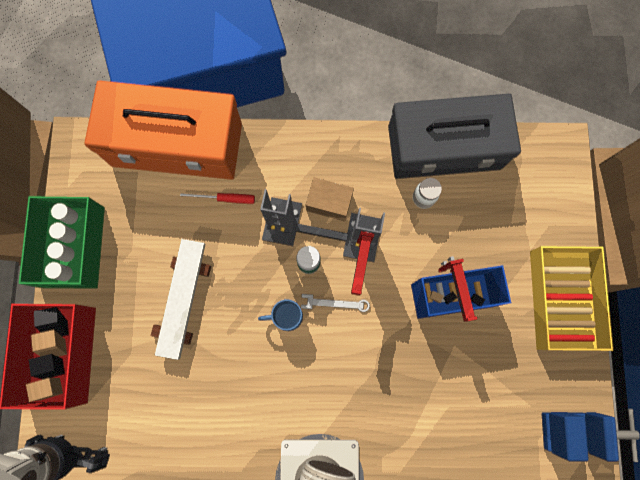

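View pics/wrist0.png

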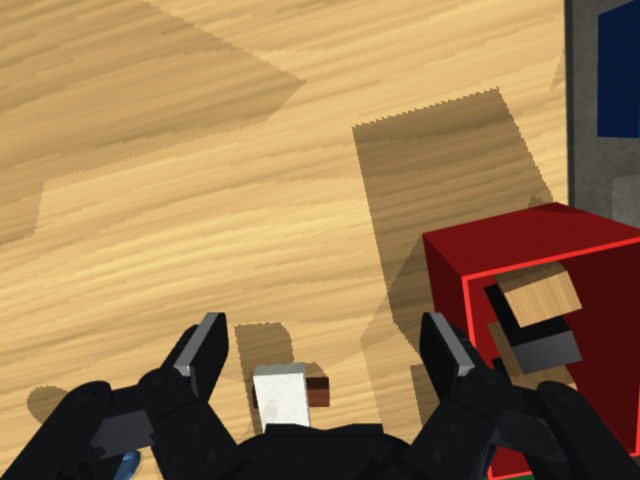

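The top picture shows the loose bracket on the blue crate at about (460,290), its plate at the far end (450,265). The empty upright is at (282,220), the fitted bracket at (362,260) and the board at (182,298). Next I triangulate from the scene and top cameras.

```bash
cat > h.py <<'E'
from bench import bot
import cv2,numpy as np
from scipy.spatial.transform import Rotation as Rot
def P(c):
    i=bot.camera_info(c)
    K=np.array([[i['fx'],0,i['cx']],[0,i['fy'],i['cy']],[0,0,1]])
    if 'R' in i: R=np.array(i['R']);t=np.array(i['t'])
    else:
        s=bot.get_state();T=np.eye(4);T[:3,:3]=Rot.from_euler('xyz',s['orientation']).as_matrix();T[:3,3]=s['position']
        M=np.linalg.inv(T@np.array(i['T_tool_cam']));R=M[:3,:3];t=M[:3,3]
    return K,R,t
def proj(c,X):
    K,R,t=P(c);X=np.atleast_2d(X);q=(K@(R@X.T+t[:,None])).T;return q[:,:2]/q[:,2:]
def tri(d):
    pts=[(P(c),np.array(p)) for c,p in d.items()]
    a,b=pts[0],pts[1]
    X=cv2.triangulatePoints(a[0][0]@np.c_[a[0][1],a[0][2]],b[0][0]@np.c_[b[0][1],b[0][2]],a[1].reshape(2,1).astype(float),b[1].reshape(2,1).astype(float))
    X=X[:3,0]/X[3,0]
    return X,[np.round(proj(c,X)[0]-p,1).tolist() for c,p in d.items()]
def onz(c,p,z):
    K,R,t=P(c);d=R.T@np.linalg.solve(K,[p[0],p[1],1]);o=-R.T@t;return o+d*(z-o[2])/d[2]
def T(s=None):
    s=s or bot.get_state();M=np.eye(4);M[:3,:3]=Rot.from_euler('xyz',s['orientation']).as_matrix();M[:3,3]=s['position'];return M
E
python3 - <<'E'
from h import *
for n in ["bracket_grip","bracket_seat","post_seat","full_arm","board_center","bare_post","full_post","crate","can","board","mug"]:
    r={}
    for c in ["scene","top"]:
        l=bot.tip_of(n,c)
        if l: r[c]=l[0]['point']; print(n,c,[(np.round(x['point'],1).tolist(),round(x['score'],2)) for x in l[:3]])
    if len(r)==2:
        X,e=tri(r); print("   ",np.round(X,4),e)
print(bot.get_state()['t'])
E
```

```text
bracket_grip scene [([262.1, 134.7], 0.83)]
bracket_grip top [([458.9, 285.2], 0.96)]
    [ 0.4696 -0.3256  0.1435] [[0.4, 0.1], [0.3, -0.3]]
bracket_seat scene [([245.2, 148.3], 0.78)]
bracket_seat top [([452.0, 262.4], 0.61)]
    [ 0.5265 -0.3143  0.1371] [[1.2, 0.3], [0.8, -0.9]]
post_seat scene [([327.5, 270.6], 0.69)]
post_seat top [([273.5, 216.3], 0.72), ([336.6, 304.2], 0.59)]
    [0.6256 0.1138 0.1752] [[0.8, 0.2], [0.5, -0.4]]
full_arm scene [([303.7, 175.0], 0.93)]
full_arm top [([361.9, 260.5], 0.93)]
    [ 0.518  -0.092   0.2059] [[1.4, 0.3], [0.9, -0.9]]
board_center scene [([469.9, 342.6], 0.78)]
board_center top [([180.3, 295.6], 0.61)]
    [0.4508 0.3562 0.0372] [[1.9, 0.3], [1.2, -0.7]]
bare_post scene [([326.9, 320.3], 0.95)]
bare_post top [([279.3, 234.9], 0.83), ([449.6, 265.0], 0.29)]
    [ 0.6214  0.1132 -0.0148] [[0.9, 0.2], [0.5, -0.4]]
full_post scene [([284.0, 244.7], 0.68)]
full_post top [([358.8, 249.4], 0.89)]
    [ 0.5784 -0.0998  0.0092] [[0.5, 0.1], [0.3, -0.3]]
crate scene [([265.9, 173.0], 0.57)]
crate top [([451.6, 295.3], 0.98)]
    [ 0.4589 -0.3456 -0.0067] [[-0.0, -0.0], [-0.0, 0.0]]
can top [([309.6, 264.2], 0.75)]
board scene [([474.7, 344.1], 0.71)]
board top [([179.0, 298.1], 0.66), ([360.2, 246.8], 0.61), ([181.8, 294.3], 0.57)]
    [0.4439 0.362  0.0318] [[1.0, 0.1], [0.6, -0.4]]
mug scene [([394.7, 258.6], 0.91)]
mug top [([288.1, 314.5], 0.93), ([335.1, 302.0], 0.67)]
    [0.4023 0.0893 0.0034] [[-2.0, -0.4], [-1.4, 1.0]]
1.25
```

Run:
```python
from h import *
a=cv2.imread("pics/top0.png");b=cv2.imread("pics/scene0.png")
def z(im,x,y,w,h,f): return cv2.resize(im[y:y+h,x:x+w],None,fx=f,fy=f,interpolation=cv2.INTER_CUBIC)
cv2.imwrite("pics/c1.png",np.hstack([z(a,410,240,110,100,3.6),z(b,220,95,110,100,3.6)]))
cv2.imwrite("pics/c2.png",np.hstack([z(a,250,180,150,130,2.6),z(b,230,150,150,130,2.6)]))
M=T();print(np.round(M,3))
```

```text
[[-0.     0.246  0.969  0.123]
 [-0.     0.969 -0.246  0.485]
 [-1.    -0.     0.     0.231]
 [ 0.     0.     0.     1.   ]]
```

View pics/c1.png

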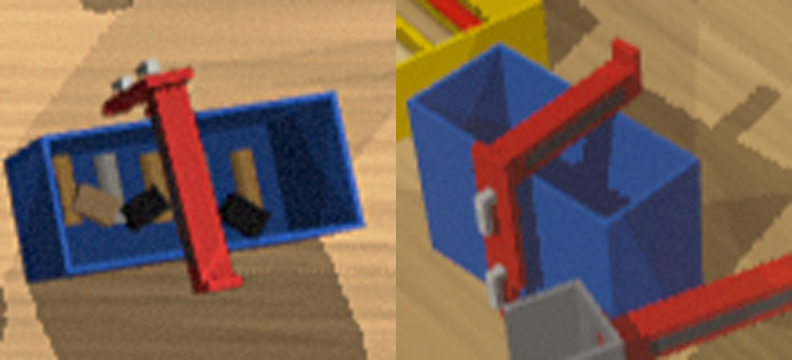

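View pics/c2.png

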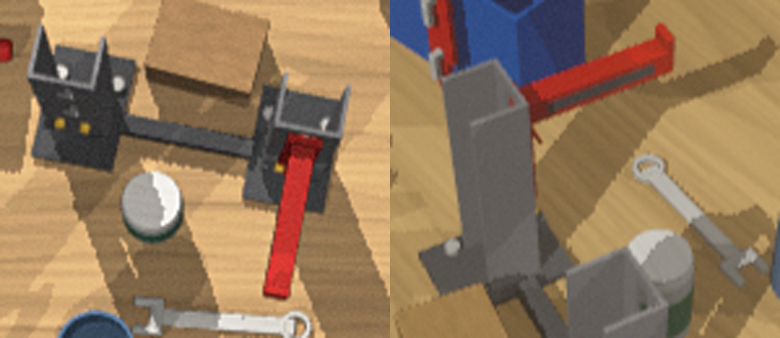

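```bash
cat > fit.py <<'E'
from h import *
from scipy.optimize import minimize
def box(x0,x1,y0,y1,z0,z1): return np.array([[x,y,z] for x in(x0,x1) for y in(y0,y1) for z in(z0,z1)])
# bracket parts in seat frame
BR=[box(-.140,-.008,-.011,.011,.004,.030),box(-.140,-.132,-.011,.011,.030,.044),box(-.008,0,-.016,.016,-.080,.034)]
def pose(p): # x,y,z,yaw,pitch(up-droop)
    return Rot.from_euler('zy',[p[3],p[4]]).as_matrix(),np.array(p[:3])
def sil(c,parts,p,S=4,roi=None):
    R,t=pose(p);im=np.zeros((480,640),np.uint8)
    for b in parts:
        q=proj(c,b@R.T+t)
        cv2.fillConvexPoly(im,np.round(cv2.convexHull(q.astype(np.float32))*16).astype(np.int32),255,cv2.LINE_AA,4)
    return im/255.
def redmask(im,roi):
    h=cv2.cvtColor(im,cv2.COLOR_BGR2HSV);m=(((h[...,0]<8)|(h[...,0]>172))&(h[...,1]>150)&(h[...,2]>40)).astype(float)
    o=np.zeros_like(m);x,y,w,hh=roi;o[y:y+hh,x:x+w]=m[y:y+hh,x:x+w];return o
E
python3 - <<'E'
from fit import *
a=cv2.imread("pics/top0.png");b=cv2.imread("pics/scene0.png")
rt=(430,250,60,80);rs=(238,98,60,70)
mt=redmask(a,rt);ms=redmask(b,rs)
def f(p,mode=0):
    e=0
    for c,m,r in(("top",mt,rt),("scene",ms,rs)):
        s=sil(c,BR,p);x,y,w,h=r;d=(s-m)[y:y+h,x:x+w]; e+=(d**2).sum()
    return e
best=None
for y0 in(.2,.3,.4):
    r=minimize(f,[.5265,-.3143,.136,y0,0],method='Nelder-Mead',options=dict(initial_simplex=np.array([.5265,-.3143,.136,y0,0])+np.vstack([np.zeros(5),np.diag([.01,.01,.01,.1,.05])]),maxiter=500))
    print(np.round(r.x,4),r.fun,mt.sum(),ms.sum())
    if best is None or r.fun<best.fun: best=r
o=[]
for im,c,r in((a,"top",rt),(b,"scene",rs)):
    s=sil(c,BR,best.x);e=cv2.Canny((s*255).astype(np.uint8),50,100);k=im.copy();k[e>0]=(0,255,0);x,y,w,h=r;o.append(cv2.resize(k[y-5:y+75,x-5:x+60],None,fx=5,fy=5,interpolation=cv2.INTER_NEAREST))
cv2.imwrite("pics/f1.png",np.hstack(o))
R,t=pose(best.x);print("grip",R@[-.06,0,.017]+t)
E
```

```text
[ 0.5252 -0.3139  0.1356  0.2246 -0.0201] 548.6457054978855 729.0 745.0
[ 0.5248 -0.3149  0.1335  0.2195 -0.0093] 551.5601076509035 729.0 745.0Traceback (most recent call last):
  File "<stdin>", line 12, in <module>
    res = _minimize_neldermead(fun, x0, args, callback, bounds=bounds,
                               **options)
    fxr = func(xr)
    fx = function(np.copy(x), *(wrapper_args + args))
  File "<stdin>", line 8, in f
  File "fit.py", line 11, in sil
    q=proj(c,b@R.T+t)
  File "h.py", line 13, in proj
    K,R,t=P(c);X=np.atleast_2d(X);q=(K@(R@X.T+t[:,None])).T;return q[:,:2]/q[:,2:]
          ~^^^
  File "h.py", line 5, in P
    i=bot.camera_info(c)
ValueError: time passes only in moves, steps and waits
```

```bash
python3 - <<'E'
import re
s=open('h.py').read()
s=s.replace("def P(c):\n","_C={}\ndef P(c):\n    if c in _C: return _C[c]\n    _C[c]=_P(c);return _C[c]\ndef _P(c):\n")
open('h.py','w').write(s)
E
cat > b1.py <<'E'
from fit import *
a=cv2.imread("pics/top0.png");b=cv2.imread("pics/scene0.png")
rt=(430,250,60,80);rs=(238,98,60,70)
mt=redmask(a,rt);ms=redmask(b,rs)
def f(p,mode=0):
    e=0
    for c,m,r in(("top",mt,rt),("scene",ms,rs)):
        s=sil(c,BR,p);x,y,w,h=r;d=(s-m)[y:y+h,x:x+w]; e+=(d**2).sum()
    return e
best=None
for y0 in(.2,.3):
    r=minimize(f,[.5265,-.3143,.136,y0,0],method='Nelder-Mead',options=dict(initial_simplex=np.array([.5265,-.3143,.136,y0,0])+np.vstack([np.zeros(5),np.diag([.01,.01,.01,.1,.05])]),maxiter=400))
    print(np.round(r.x,4),r.fun,mt.sum(),ms.sum())
    if best is None or r.fun<best.fun: best=r
o=[]
for im,c,r in((a,"top",rt),(b,"scene",rs)):
    s=sil(c,BR,best.x);e=cv2.Canny((s*255).astype(np.uint8),50,100);k=im.copy();k[e>0]=(0,255,0);x,y,w,h=r;o.append(cv2.resize(k[y-5:y+75,x-5:x+60],None,fx=5,fy=5,interpolation=cv2.INTER_NEAREST))
cv2.imwrite("pics/f1.png",np.hstack(o))
R,t=pose(best.x);print("grip",R@[-.06,0,.017]+t)
E
python3 b1.py
```

```text
[ 0.5252 -0.3139  0.1356  0.2246 -0.0201] 548.6457054978855 729.0 745.0
[ 0.5248 -0.3149  0.1335  0.2195 -0.0093] 551.5601076509035 729.0 745.0
grip [ 0.46633418 -0.32729495  0.15144368]
```

View pics/f1.png

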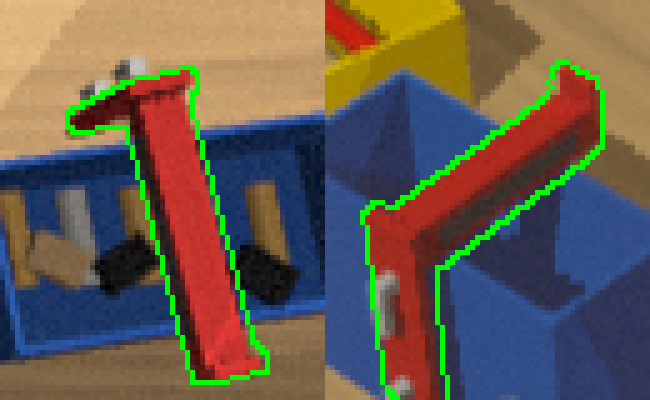

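```bash
cat > b2.py <<'E'
from fit import *
a=cv2.imread("pics/top0.png");b=cv2.imread("pics/scene0.png")
rt=(345,240,40,60);rs=(287,155,60,50)
mt=redmask(a,rt);ms=redmask(b,rs)
def f(p):
    e=0;p=[p[0],p[1],.170,p[2],0]
    for c,m,r in(("top",mt,rt),("scene",ms,rs)):
        s=sil(c,BR[:2],p);x,y,w,h=r;d=(s-m)[y:y+h,x:x+w]; e+=(d**2).sum()
    return e
i=np.array([.5784,-.0998,-.21])
r=minimize(f,i,method='Nelder-Mead',options=dict(initial_simplex=i+np.vstack([np.zeros(3),np.diag([.01,.01,.1])]),maxiter=400))
print(np.round(r.x,4),r.fun,mt.sum(),ms.sum())
p=[r.x[0],r.x[1],.17,r.x[2],0]
R,t=pose(p);bs=R@[0,.22,0]+t;print("bare seat",bs)
# outline of bare post face: box 60 wide, slots, rollers
def pts(c,X): return proj(c,np.array(X)@R.T+bs)
o=[]
for im,c,rr,r2 in((a,"top",rt,(250,180)),(b,"scene",rs,(250,170))):
    s=sil(c,BR[:2],p);e=cv2.Canny((s*255).astype(np.uint8),50,100);k=im.copy();k[e>0]=(0,255,0)
    x,y=r2;k=cv2.resize(k[y:y+150,x:x+150],None,fx=2.6,fy=2.6,interpolation=cv2.INTER_CUBIC)
    face=[[0,-.03,-.17],[0,.03,-.17],[0,.03,.05],[0,-.03,.05]]
    L=[face]+[[[0,-.008,z0-.004],[0,.008,z0-.004],[0,.008,z0+.038],[0,-.008,z0+.038]] for z0 in(0,-.07)]
    for l in L: cv2.polylines(k,[np.round((pts(c,l)-[x,y])*2.6).astype(int)],True,(0,255,0))
    o.append(k)
cv2.imwrite("pics/f2.png",np.hstack(o))
E
python3 b2.py
```

```text
[ 0.5834 -0.1025 -0.1828] 398.9495271049596 553.0 637.0
bare seat [0.62338838 0.11386234 0.17      ]
```

View pics/f2.png

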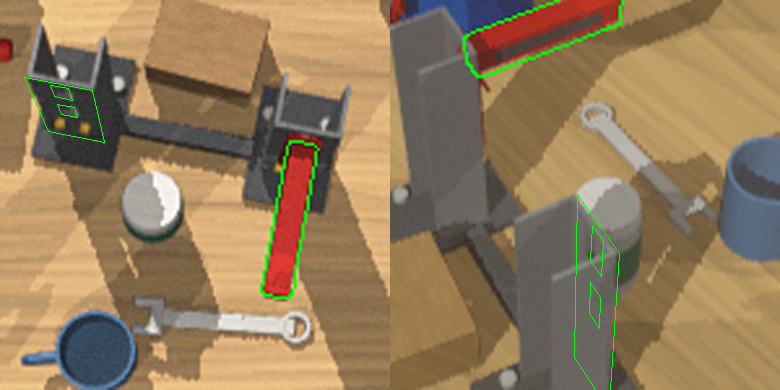

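```bash
cat >> h.py <<'E'
def rem(pos,yaw,pitch=0.0,grasp=False):
    """remaining tool-frame shift (cm) and rotvec from measured pose to target TCP pos, tool down, z axis at yaw; pitch>0 : droop of tool z axis"""
    s=bot.get_state();M=T(s)
    z=np.array([np.cos(yaw),np.sin(yaw),0]);x=np.array([0,0,-1.]);y=np.cross(z,x)
    Rt=Rot.from_matrix(np.c_[x,y,z])
    Rt=Rot.from_rotvec(pitch*y)*Rt
    d=M[:3,:3].T@(np.array(pos)-M[:3,3])*100
    w=(Rot.from_matrix(M[:3,:3]).inv()*Rt).as_rotvec()
    print('t',round(s['t'],2),'pos',np.round(s['position'],4),'F',np.round(s['ft_force'],2),'open',round(s['opening'],4),'j',np.round(s['joints'],2))
    print('shift cm',np.round(d,2),'rot',np.round(w,4))
E
echo
```

>>> arm_command(deltas=[[[0, -1.5, 1.1], [0, 0, 0], 0.3], [[0, -2.9, 2.2], [0, 0, 0], 0.3], [[0, -2.9, 2.2], [0, 0, 0], 0.3], [[0, -2.9, 2.2], [0, 0, 0], 0.3], [[0, -2.9, 2.2], [0, 0, 0], 0.3]], grip_force=40)

```text
t: 1.67
position: [0.187, 0.3318, 0.2312]
orientation: [0.15, 1.571, -0.097]
ft_force: [1.1, 0.1, 0.4]
opening: 0.0597
```

>>> arm_command(deltas=[[[0, -2.9, 2.2], [0, 0, 0], 0.3], [[0, -2.9, 2.2], [0, 0, 0], 0.3], [[0, -2.9, 2.2], [0, 0, 0], 0.3], [[0, -2.9, 2.2], [0, 0, 0], 0.3], [[0, -2.9, 2.2], [0, 0, 0], 0.3]])

```text
t: 2.08
position: [0.2579, 0.1641, 0.2316]
orientation: [0.749, 1.569, 0.501]
ft_force: [1.1, -0.1, 0.0]
opening: 0.0598
```

```bash
python3 -c "
from h import *
rem([.466,-.327,.23],.22)"
```

```text
t 2.08 pos [0.2579 0.1641 0.2316] F [ 1.13 -0.09  0.01] open 0.0598 j [ 0.57 -0.15 -0.41  1.31 -0.    0.81]
shift cm [  0.15 -42.51  32.22] rot [-0.4678  0.0012 -0.0007]
```

>>> arm_command(deltas=[[[0, -2.8, 2.1], [0, 0, 0], 0.3], [[0, -2.8, 2.1], [0, 0, 0], 0.3], [[0, -2.8, 2.1], [0, 0, 0], 0.3], [[0, -2.8, 2.1], [0, 0, 0], 0.3], [[0, -2.8, 2.1], [0, 0, 0], 0.3]])

```text
t: 2.5
position: [0.3254, 0.0023, 0.2317]
orientation: [0.366, 1.569, 0.117]
ft_force: [2.0, 0.9, 0.7]
opening: 0.0596
```

>>> arm_command(deltas=[[[0, -2.8, 2.1], [0, 0, 0], 0.3], [[0, -2.8, 2.1], [0, 0, 0], 0.3], [[0, -2.8, 2.1], [0, 0, 0], 0.3], [[0, -2.8, 2.1], [0, 0, 0], 0.3], [[0, -2.5, 2.0], [0, 0, 0], 0.3]])

```text
t: 2.92
position: [0.3924, -0.1565, 0.2314]
orientation: [-0.2, 1.57, -0.45]
ft_force: [0.6, 0.2, -0.1]
opening: 0.0597
```

>>> arm_command(deltas=[[[0, -1.0, 0.8], [-0.117, 0, 0], 0.3], [[0, 0, 0], [-0.117, 0, 0], 0.3], [[0, 0, 0], [-0.117, 0, 0], 0.3], [[0, 0, 0], [-0.117, 0, 0], 0.3], [[0, 0, 0], [0, 0, 0], 0.3]])

```text
t: 3.33
position: [0.3973, -0.1662, 0.2312]
orientation: [2.55, 1.571, 2.77]
ft_force: [0.5, 0.6, -0.0]
opening: 0.0598
```

```bash
python3 -c "
from h import *
rem([.466,-.327,.23],.22)
im=bot.read_camera('wrist');cv2.imwrite('pics/w1.png',im[:,:,::-1])"
```

```text
t 3.33 pos [ 0.3973 -0.1662  0.2312] F [ 0.51  0.65 -0.03] open 0.0598 j [-0.4   0.1  -0.16  1.3  -0.   -0.62]
shift cm [  0.12 -17.19   3.18] rot [ 0.0005 -0.0002 -0.0001]
```

View pics/w1.png

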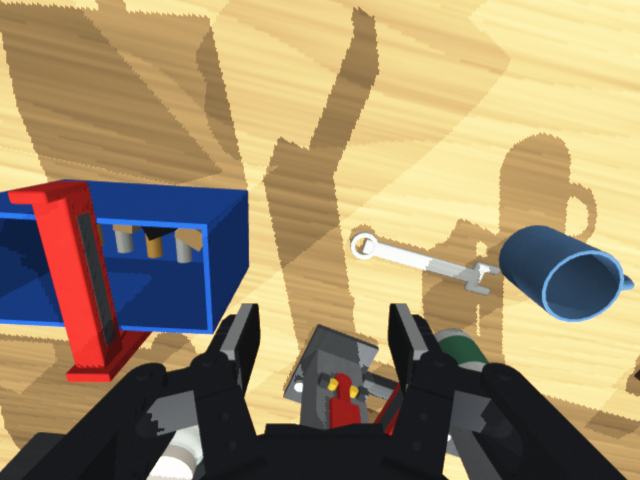

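>>> arm_command(deltas=[[[0, -3.4, 0.6], [0, 0, 0], 0.3], [[0, -3.4, 0.6], [0, 0, 0], 0.3], [[0, -3.4, 0.6], [0, 0, 0], 0.3], [[0, -3.4, 0.7], [0, 0, 0], 0.3], [[0, -3.4, 0.7], [0, 0, 0], 0.3]])

```text
t: 3.8
position: [0.4661, -0.3262, 0.2315]
orientation: [-0.683, 1.57, -0.467]
ft_force: [0.6, -0.4, 0.1]
opening: 0.0594
```

>>> arm_command(deltas=[[[0, 0, 0], [0, 0, 0], 0.3], [[0, 0, 0], [0, 0, 0], 0.3]])

```text
t: 3.97
position: [0.4657, -0.3261, 0.23]
orientation: [2.261, 1.569, 2.476]
ft_force: [-0.7, 0.3, 0.5]
opening: 0.0596
```

```bash
python3 -c "
from h import *
rem([.466,-.327,.134],.22)
im=bot.read_camera('wrist');cv2.imwrite('pics/w2.png',im[:,:,::-1])"
```

```text
t 3.97 pos [ 0.4657 -0.3261  0.23  ] F [-0.72  0.34  0.55] open 0.0596 j [-0.61  0.38  0.2   1.39  0.   -0.83]
shift cm [ 9.6  -0.11  0.03] rot [-0.0051 -0.0012 -0.0014]
```

View pics/w2.png

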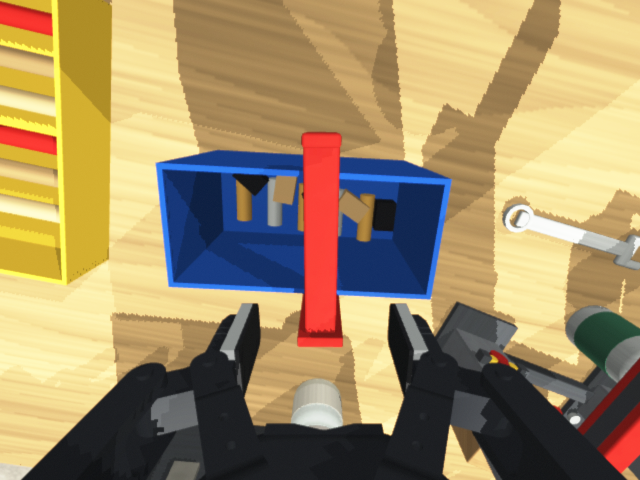

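The bracket's arm is centred between the fingers at column ~321 and parallel to them. I descend and grip.

>>> arm_command(deltas=[[[2.0, 0, 0], [0, 0, 0], 0.3], [[2.5, 0, 0], [0, 0, 0], 0.3], [[2.5, 0, 0], [0, 0, 0], 0.3], [[1.7, 0, 0], [0, 0, 0], 0.3], [[0.9, 0, 0], [0, 0, 0], 0.3]])

```text
t: 4.43
position: [0.4639, -0.3225, 0.1334]
orientation: [2.276, 1.567, 2.496]
ft_force: [-1.0, -0.3, 0.4]
opening: 0.0597
```

>>> arm_command(deltas=[[[0, 0, 0], [0, 0, 0], 0.6], [[0, 0, 0], [0, 0, 0], 1], [[0, 0, 0], [0, 0, 0], 1], [[0, 0, 0], [0, 0, 0], 1], [[0, 0, 0], [0, 0, 0], 1]], grip_force=60)

```text
t: 4.85
position: [0.4667, -0.3256, 0.1374]
orientation: [-0.789, 1.567, -0.57]
ft_force: [0.4, 0.8, 5.7]
opening: 0.0209
```

```bash
python3 -c "
from h import *
rem([.466,-.327,.134],.22)"
```

```text
t 4.85 pos [ 0.4667 -0.3256  0.1374] F [0.39 0.75 5.71] open 0.0209 j [-0.61  0.43  0.02  1.16  0.   -0.83]
shift cm [ 0.34 -0.12 -0.1 ] rot [-0.0008  0.0028  0.0028]
```

>>> arm_command(deltas=[[[-1.0, 0, 0], [0, 0, 0], 1], [[-2.5, 0, 0], [0, 0, 0], 1], [[-3.5, 0, 0], [0, 0, 0], 1], [[-3.5, 0, 0], [0, 0, 0], 1], [[-3.0, 0, 0], [0, 0, 0], 1]])

```text
t: 5.27
position: [0.4651, -0.3246, 0.2723]
orientation: [2.194, 1.57, 2.413]
ft_force: [0.7, -0.2, -3.8]
opening: 0.0208
```

>>> arm_command(deltas=[[[-2.0, 0, 0], [0, 0, 0], 1], [[-1.0, 0, 0], [0, 0, 0], 1], [[0, 0, 0], [0, 0, 0], 1]])

```text
t: 5.52
position: [0.4663, -0.3255, 0.3037]
orientation: [-0.812, 1.566, -0.593]
ft_force: [1.2, -0.2, -4.1]
opening: 0.0213
```

```bash
python3 -c "
from h import *
rem([.466,-.327,.134],.22)
for c in ['wrist','scene','top']:
    im=bot.read_camera(c);cv2.imwrite('pics/%s3.png'%c,im[:,:,::-1])"
```

```text
t 5.52 pos [ 0.4663 -0.3255  0.3037] F [ 1.17 -0.24 -4.05] open 0.0213 j [-0.61  0.36  0.36  1.56  0.   -0.83]
shift cm [16.97 -0.08 -0.12] rot [-0.001   0.0035  0.0037]
```

View pics/wrist3.png

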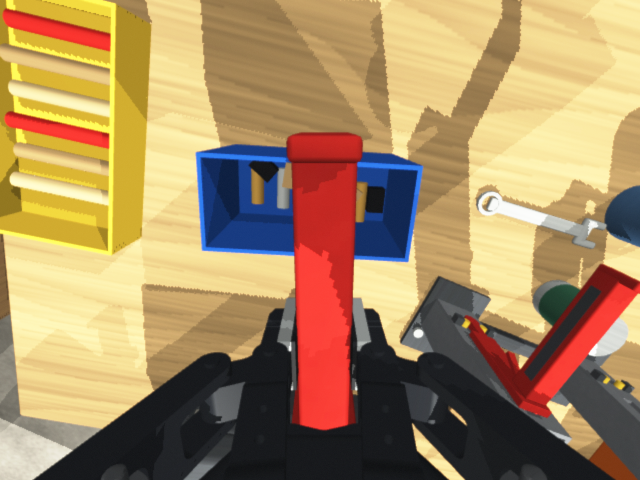

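View pics/scene3.png

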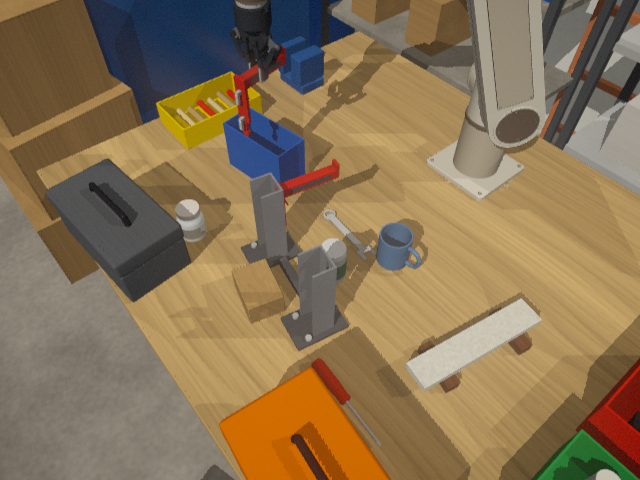

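```bash
cat > b3.py <<'E'
from fit import *
import sys
def fitheld(a,b,p0,rt,rs,tag,dark=70):
    ms=[]
    for c,im,r in(("top",a,rt),("scene",b,rs)):
        m=redmask(im,r); ok=(im.max(2)>dark)|(m>0)
        k=np.zeros(ok.shape,bool);x,y,w,h=r;k[y:y+h,x:x+w]=True
        ms.append((c,m,ok&k))
    def f(p): return sum((((sil(c,BR,p)-m)**2)*k).sum() for c,m,k in ms)
    p0=np.array(p0)
    r=minimize(f,p0,method='Nelder-Mead',options=dict(initial_simplex=p0+np.vstack([np.zeros(5),np.diag([.01,.01,.01,.05,.04])]),maxiter=500))
    o=[]
    for im,c,rr in((a,"top",rt),(b,"scene",rs)):
        s=sil(c,BR,r.x);e=cv2.Canny((s*255).astype(np.uint8),50,100);k=im.copy();k[e>0]=(0,255,0);x,y,w,h=rr;o.append(cv2.resize(k[y:y+h,x:x+w],(390,int(390*h/w)),interpolation=cv2.INTER_NEAREST)[:590])
    H=max(x.shape[0] for x in o);o=[cv2.copyMakeBorder(x,0,H-x.shape[0],0,0,cv2.BORDER_CONSTANT) for x in o]
    cv2.imwrite(f"pics/{tag}.png",np.hstack(o))
    return r
def intool(p):
    M=T();R,t=pose(p);s=M[:3,:3].T@(t-M[:3,3]); g=M[:3,:3].T@(R@[-.06,0,.017]+t-M[:3,3])
    return s,g
E
python3 - <<'E'
from b3 import *
M=T();p=M[:3,3]+np.array([.06*np.cos(.22),.06*np.sin(.22),.0187-.017])
p0=[*p,.22,0];print(p0)
q=proj("top",p)[0];s=proj("scene",p)[0];print(q,s)
rt=(int(q[0])-25,int(q[1])-25,70,95);rs=(int(s[0])-20,int(s[1])-45,75,90)
r=fitheld(cv2.imread("pics/top3.png"),cv2.imread("pics/scene3.png"),p0,rt,rs,"f3")
print(np.round(r.x,4),r.fun);print([np.round(x,4) for x in intool(r.x)])
E
```

```text
[np.float64(0.5235033527860571), np.float64(-0.3114137604747756), np.float64(0.3006519255932015), 0.22, 0]
[471.67430821 250.6125327 ] [240.39219754  91.00204986]
[ 0.524  -0.3108  0.3022  0.2162  0.0126] 862.6859976931948
[array([-0.0033,  0.0005,  0.0606]), array([-0.021 ,  0.0007,  0.0008])]
```

View pics/f3.png

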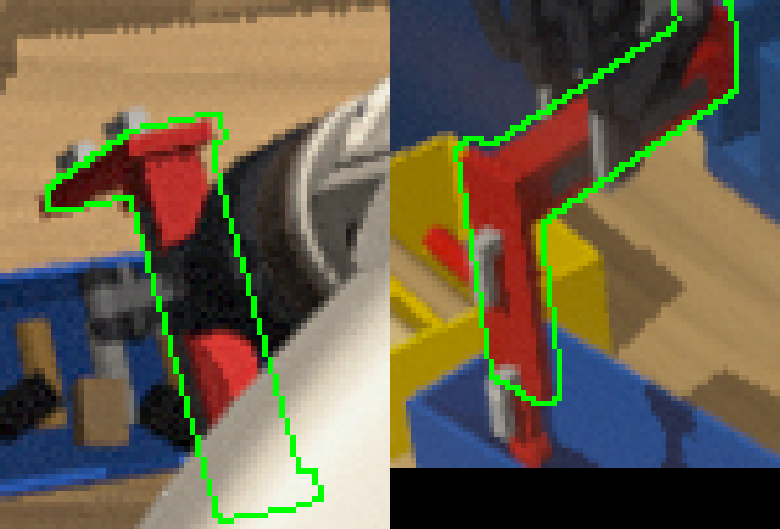

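>>> arm_command(deltas=[[[-1.3, 0, 0], [0.1, 0, 0], 1], [[-1.3, 0, 0], [0.1, 0, 0], 1], [[-1.3, 0, 0], [0.1, 0, 0], 1], [[-1.3, 0, 0], [0.1, 0, 0], 1], [[-1.3, 0, 0], [0.003, 0, 0], 1]])

```text
t: 6.08
position: [0.4649, -0.3245, 0.3637]
orientation: [2.725, 1.566, 2.537]
ft_force: [-0.1, 0.2, -4.7]
opening: 0.0212
```

```bash
python3 -c "
from h import *
rem([.4656,.1431,.368],-.183)
print(onz('top',bot.tip_of('can','top')[0]['point'],0) if 0 else '')"
```

```text
t 6.08 pos [ 0.4649 -0.3245  0.3637] F [-0.13  0.15 -4.67] open 0.0212 j [-0.61  0.38  0.54  1.73 -0.   -0.42]
shift cm [-0.31 45.96 -8.64] rot [-0.0043 -0.0041 -0.0018]
```

>>> arm_command(deltas=[[[0, 2.0, -0.6], [0, 0, 0], 1], [[-0.3, 3.2, -0.6], [0, 0, 0], 1], [[0, 3.2, -0.6], [0, 0, 0], 1], [[0, 3.2, -0.6], [0, 0, 0], 1], [[0, 3.2, -0.6], [0, 0, 0], 1]])

```text
t: 6.5
position: [0.4621, -0.1724, 0.3663]
orientation: [2.923, 1.567, 2.739]
ft_force: [0.2, 1.5, -3.1]
opening: 0.0213
```

>>> arm_command(deltas=[[[0, 3.2, -0.6], [0, 0, 0], 1], [[0, 3.2, -0.6], [0, 0, 0], 1], [[0, 3.2, -0.6], [0, 0, 0], 1], [[0, 3.2, -0.6], [0, 0, 0], 1], [[0, 3.2, -0.6], [0, 0, 0], 1]])

```text
t: 6.92
position: [0.4617, -0.0096, 0.3666]
orientation: [-3.005, 1.567, 3.094]
ft_force: [0.3, -0.1, -3.4]
opening: 0.021
```

>>> arm_command(deltas=[[[0, 3.2, -0.6], [0, 0, 0], 1], [[0, 3.2, -0.6], [0, 0, 0], 1], [[0, 3.2, -0.6], [0, 0, 0], 1], [[0, 3.0, -0.6], [0, 0, 0], 1], [[0, 2.5, 0], [0, 0, 0], 1]])

```text
t: 7.33
position: [0.4652, 0.1437, 0.3667]
orientation: [-2.845, 1.567, -3.027]
ft_force: [1.0, -0.5, -2.9]
opening: 0.021
```

>>> arm_command(deltas=[[[0, 0, 0], [0, 0, 0], 1], [[0, 0, 0], [0, 0, 0], 1]])

```text
t: 7.5
position: [0.4661, 0.1427, 0.3663]
orientation: [-2.592, 1.566, -2.773]
ft_force: [0.1, -0.1, -4.5]
opening: 0.0212
```

```bash
python3 -c "
from h import *
rem([.4656,.1431,.1955],-.183)
for c in ['wrist','scene','top']:
    im=bot.read_camera(c);cv2.imwrite('pics/%s4.png'%c,im[:,:,::-1])
for n in ['can','mug','board_center']:
    l=bot.tip_of(n,'top');print(n,[(np.round(onz('top',x['point'],0.034 if n[0]=='b' else 0),3),x['score']) for x in l])"
```

```text
t 7.5 pos [0.4661 0.1427 0.3663] F [ 0.15 -0.1  -4.51] open 0.0212 j [ 0.3   0.21  0.31  1.68 -0.    0.48]
shift cm [1.708e+01 7.000e-02 1.000e-02] rot [ 0.0022 -0.0038  0.0023]
can [(array([0.539, 0.03 , 0.   ]), 0.59)]
mug [(array([0.399, 0.086, 0.   ]), 0.94)]
board_center [(array([0.447, 0.358, 0.034]), 0.77)]
```

View pics/scene4.png

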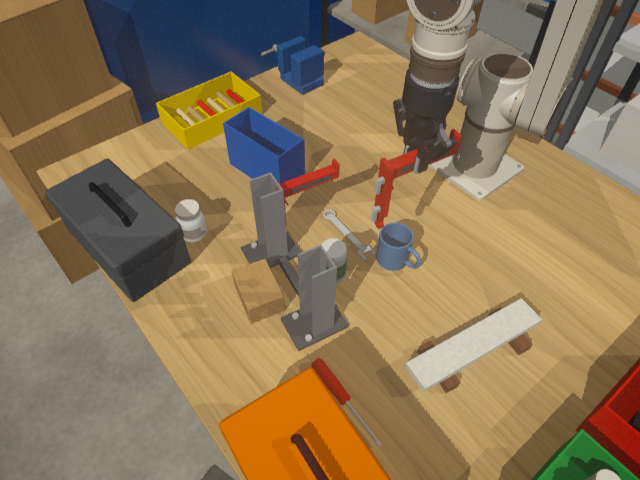

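View pics/wrist4.png

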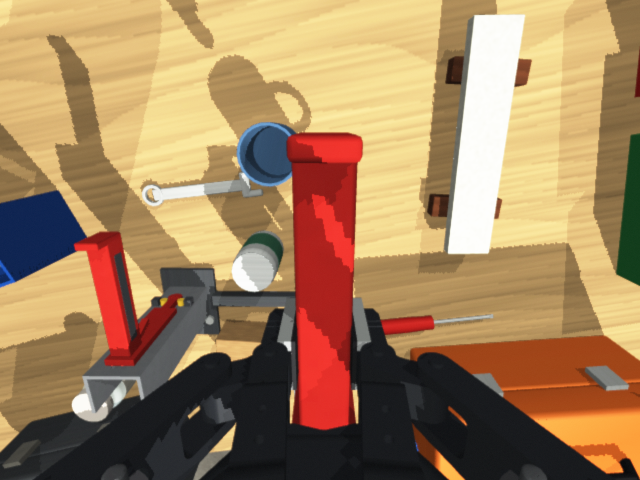

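Run:
```python
from h import *
a=cv2.imread("pics/top0.png")
h=cv2.cvtColor(a,cv2.COLOR_BGR2HSV);m=((h[...,0]>18)&(h[...,0]<32)&(h[...,1]>170)&(h[...,2]>90)).astype(np.uint8)
m[:, :250]=0;m[:,400:]=0;m[:200]=0;m[260:]=0
n,l,st,ce=cv2.connectedComponentsWithStats(m);print(st,np.round(ce,1))
c,s=np.cos(-.183),np.sin(-.183);R=np.array([[c,-s,0],[s,c,0],[0,0,1]]);b=np.array([.6234,.1139,.17])
for x in(-.004,-.008): print(np.round(proj("top",b+R@[x,0,-.103]),1), np.round(proj("top",b+R@[x,.0145,-.103]),1),np.round(proj("top",b+R@[x,-.0145,-.103]),1))
k=cv2.resize(a[180:260,250:310],None,fx=8,fy=8,interpolation=cv2.INTER_CUBIC);k=np.clip(k.astype(float)*1.8,0,255).astype(np.uint8)
for X in [[0,-.03,.05],[0,.03,.05],[0,-.03,-.17],[0,.03,-.17],[-.006,0,-.103],[0,0,.017],[0,0,-.053]]:
    q=(proj("top",b+R@X)[0]-[250,180]+.5)*8;cv2.circle(k,tuple(int(v) for v in q),3,(0,255,0),-1)
cv2.imwrite("pics/p1.png",k)
```

```text
[[     0      0    640    480 307176]
 [   271    226      4      3     10]
 [   281    228      3      3      9]
 [   356    243      3      3      5]] [[319.5 239.5]
 [272.5 226.8]
 [282.  229. ]
 [357.  244. ]]
[[277.  228.5]] [[271.5 227.5]] [[282.6 229.6]]
[[276.7 230. ]] [[271.1 229. ]] [[282.3 231.1]]
```

View pics/p1.png

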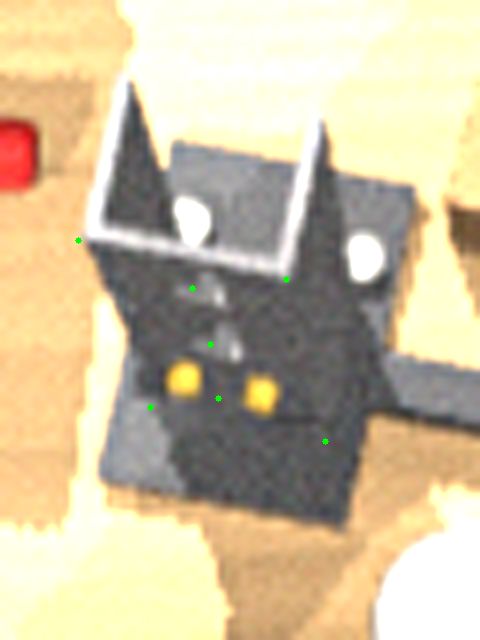

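The top crop shows the empty upright's face, its two slots and its rollers (midpoint at 277,228), all within about 1 px of my model. I descend to insertion height.

>>> arm_command(deltas=[[[2.0, 0, 0], [0, 0, 0], 1], [[3.5, 0, 0], [0, 0, 0], 1], [[3.5, 0, 0], [0, 0, 0], 1], [[3.5, 0, 0], [0, 0, 0], 1], [[2.5, 0, 0], [0, 0, 0], 1]])

```text
t: 8.22
position: [0.4655, 0.1404, 0.2155]
orientation: [-2.639, 1.568, -2.825]
ft_force: [-0.0, -0.3, -5.1]
opening: 0.0211
```

>>> arm_command(deltas=[[[1.5, 0, 0], [0, 0, 0], 1], [[0.5, 0, 0], [0, 0, 0], 1], [[0, 0, 0], [0, 0, 0], 1], [[0, 0, 0], [0, 0, 0], 1]])

```text
t: 8.55
position: [0.4676, 0.1414, 0.1993]
orientation: [0.491, 1.569, 0.306]
ft_force: [0.5, -0.1, -4.1]
opening: 0.0209
```

```bash
cat > st.py <<'E'
from b3 import *
import sys
tag=sys.argv[1]
rem([.5650,.1240,.1955],-.183)
im={}
for c in ['wrist','scene','top']:
    im[c]=bot.read_camera(c)[:,:,::-1].copy();cv2.imwrite('pics/%s%s.png'%(c,tag),im[c])
M=T();p=M[:3,3]+M[:3,:3]@[-.003,0,.0605];p0=[*p,-.183,0.01]
q=proj("top",p)[0];s=proj("scene",p)[0]
rt=(int(q[0])-25,int(q[1])-25,65,90);rs=(int(s[0])-20,int(s[1])-45,75,100)
r=fitheld(im['top'],im['scene'],p0,rt,rs,"f"+tag)
print(np.round(r.x,4),r.fun);print([np.round(x,4) for x in intool(r.x)])
E
python3 st.py 5
```

```text
t 8.55 pos [0.4676 0.1414 0.1993] F [ 0.49 -0.14 -4.08] open 0.0209 j [ 0.29  0.23 -0.09  1.25  0.    0.48]
shift cm [0.4  0.07 9.9 ] rot [-0.0017  0.0014 -0.0007]
[ 0.3126 -0.0467 -0.1476  0.1542 -0.0535] 397.65534794309883
[array([ 0.347 , -0.2144, -0.1194]), array([ 0.3329, -0.2345, -0.1768])]
```

View pics/f5.png

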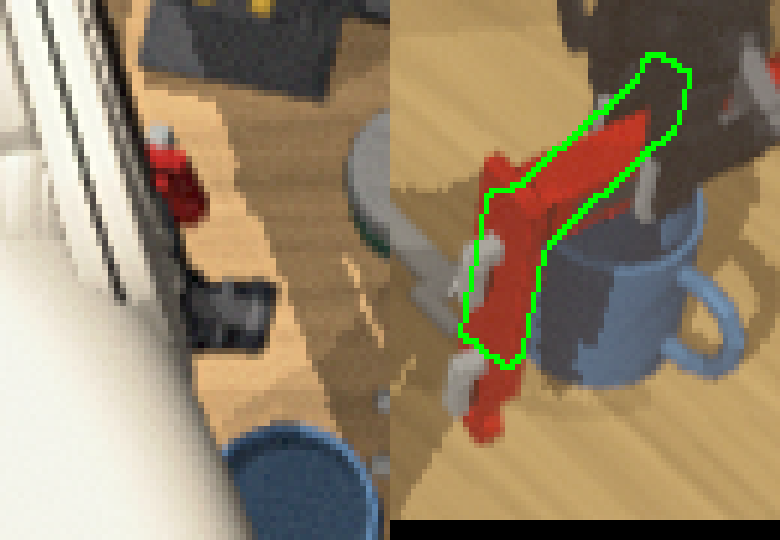

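View pics/scene5.png

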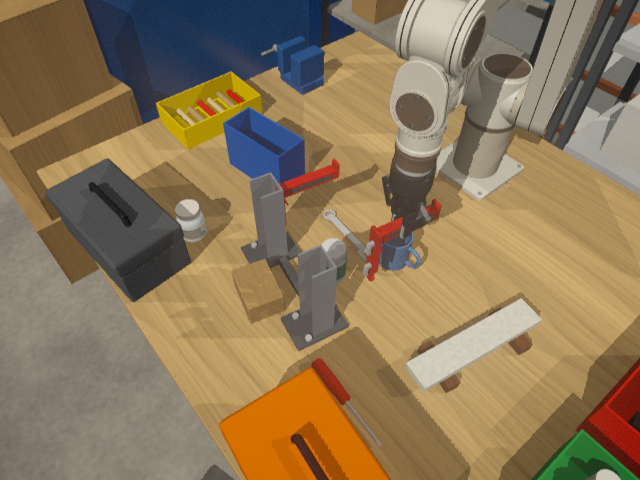

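The top view of the bracket is blocked by the arm, so that fit is not usable. I continue from the known in-hand pose. First I advance to about 2.5 cm short of the face.

>>> arm_command(deltas=[[[0.3, 0, 1.5], [0, 0, 0], 1], [[0.1, 0, 2.0], [0, 0, 0], 1], [[0, 0.1, 2.0], [0, 0, 0], 1], [[0, 0, 1.4], [0, 0, 0], 1], [[0, 0, 0.6], [0, 0, 0], 1]])

```text
t: 9.12
position: [0.5434, 0.1288, 0.1954]
orientation: [0.333, 1.567, 0.149]
ft_force: [-0.5, -0.8, -4.0]
opening: 0.0212
```

>>> arm_command(deltas=[[[0, 0, 0], [0, 0, 0], 1], [[0, 0, 0], [0, 0, 0], 1]])

```text
t: 9.28
position: [0.5405, 0.129, 0.1946]
orientation: [2.586, 1.57, 2.402]
ft_force: [-1.0, 0.6, -4.6]
opening: 0.0214
```

```bash
cat > ov.py <<'E'
from fit import *
import sys
tag=sys.argv[1]
rem([.5650,.1240,.1955],-.183)
M=T();o=[]
BR2=BR+[box(0,.013,-.004,.004,-.004,.004),box(.0065,.013,-.004,.004,-.026,.004),box(0,.013,-.004,.004,-.074,-.066),box(.0065,.013,-.004,.004,-.096,-.066),box(-.008,0,-.006,.006,-.12,-.08)]
yaw=np.arctan2(M[1,2],M[0,2]);p=M[:3,3]+M[:3,:3]@[-.003,0,.0605];pp=[*p,yaw,0.01]
c,s=np.cos(-.183),np.sin(-.183);R=np.array([[c,-s,0],[s,c,0],[0,0,1]]);b=np.array([.6245,.1130,.17])
for cam in('scene','top'):
    im=bot.read_camera(cam)[:,:,::-1].copy();cv2.imwrite(f'pics/{cam}{tag}.png',im)
    q=proj(cam,p)[0].astype(int);x,y=q-[45,50];f=4
    k=cv2.resize(im[y:y+110,x:x+98],None,fx=f,fy=f,interpolation=cv2.INTER_CUBIC)
    Rb,tb=pose(pp)
    for bx in BR2:
        h=cv2.convexHull(proj(cam,bx@Rb.T+tb).astype(np.float32))
        cv2.polylines(k,[np.round((h-[x-.5,y-.5])*f).astype(int)],True,(0,255,0))
    for l in [[[0,-.03,-.17],[0,.03,-.17],[0,.03,.05],[0,-.03,.05]]]+[[[0,-.008,z0-.004],[0,.008,z0-.004],[0,.008,z0+.038],[0,-.008,z0+.038]] for z0 in(0,-.07)]:
        h=proj(cam,np.array(l)@R.T+b);cv2.polylines(k,[np.round((h-[x-.5,y-.5])*f).astype(int)],True,(255,255,0))
    o.append(k)
cv2.imwrite(f'pics/o{tag}.png',np.hstack(o))
E
python3 ov.py 6
```

```text
t 9.28 pos [0.5405 0.129  0.1946] F [-0.96  0.57 -4.59] open 0.0214 j [0.23 0.37 0.09 1.29 0.   0.42]
shift cm [-0.09 -0.05  2.5 ] rot [-0.0009 -0.0003 -0.0002]
```

View pics/o6.png

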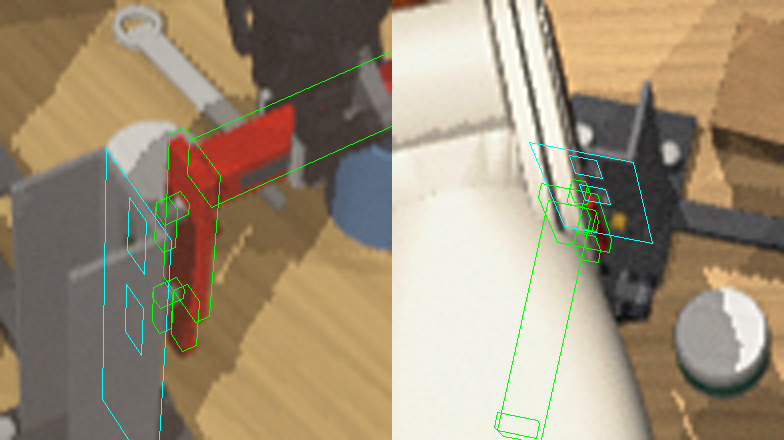

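>>> arm_command(deltas=[[[-0.1, 0, 0.6], [0, 0, 0], 1], [[0, 0, 0.6], [0, 0, 0], 1], [[0, 0, 0.4], [0, 0, 0], 1], [[0, 0, 0.4], [0, 0, 0], 1], [[0, 0, 0], [0, 0, 0], 1]])

```text
t: 9.8
position: [0.5614, 0.1252, 0.1952]
orientation: [0.156, 1.57, -0.028]
ft_force: [0.5, -0.0, -4.1]
opening: 0.021
```

```bash
python3 ov.py 7
```

```text
t 9.8 pos [0.5614 0.1252 0.1952] F [ 0.5  -0.05 -4.12] open 0.021 j [ 0.22  0.41  0.14  1.31 -0.    0.4 ]
shift cm [-0.03 -0.05  0.37] rot [-0.0012  0.0007 -0.0001]
```

View pics/o7.png

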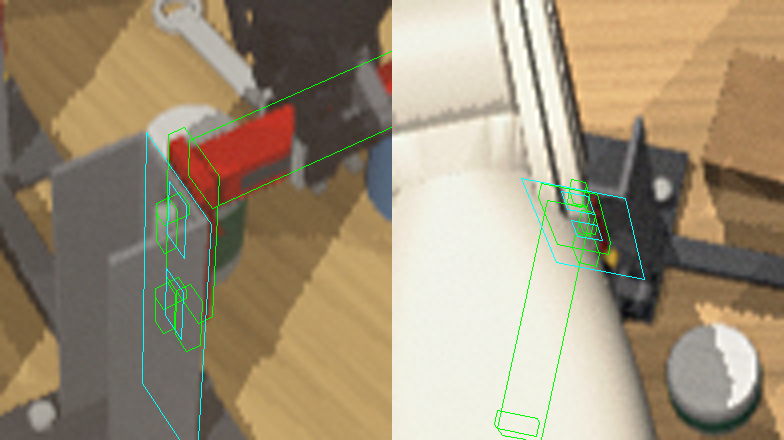

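The upper claw shows inside the upright at (165,212) in the overlay, with no side force. I close the last few millimetres.

>>> arm_command(deltas=[[[0, 0, 0.2], [0, 0, 0], 1], [[0, 0, 0.1], [0, 0, 0], 1], [[0, 0, 0], [0, 0, 0], 1]])

```text
t: 10.15
position: [0.5635, 0.1247, 0.1953]
orientation: [0.052, 1.571, -0.131]
ft_force: [-0.1, -0.4, -3.9]
opening: 0.0212
```

>>> arm_command(deltas=[[[0, 0, 0.1], [0, 0, 0], 1], [[0, 0, 0], [0, 0, 0], 1]])

```text
t: 10.32
position: [0.5645, 0.1245, 0.1953]
orientation: [-0.164, 1.571, -0.348]
ft_force: [-0.8, -0.1, -3.3]
opening: 0.0214
```

>>> arm_command(deltas=[[[0, 0, 0.1], [0, 0, 0], 1], [[0, 0, 0], [0, 0, 0], 1]])

```text
t: 10.48
position: [0.5647, 0.1245, 0.1952]
orientation: [-3.102, 1.569, 2.998]
ft_force: [-1.7, 0.2, -3.1]
opening: 0.0206
```

```bash
python3 -c "
from h import *
rem([.5650,.1240,.1955],-.183)"
```

```text
t 10.48 pos [0.5647 0.1245 0.1952] F [-1.72  0.22 -3.14] open 0.0206 j [0.22 0.41 0.16 1.31 0.   0.4 ]
shift cm [-0.03 -0.04  0.03] rot [-0.0007 -0.0015  0.0001]
```

>>> arm_command(deltas=[[[0, 0, 0.1], [0, 0, 0], 1], [[0, 0, 0], [0, 0, 0], 1]])

```text
t: 10.65
position: [0.5648, 0.1245, 0.1951]
orientation: [-3.116, 1.567, 2.984]
ft_force: [-5.8, 0.9, -2.1]
opening: 0.021
```

>>> arm_command(deltas=[[[0, 0, 0.1], [0, 0, 0], 1], [[0, 0, 0], [0, 0, 0], 1]])

```text
t: 10.82
position: [0.5648, 0.1245, 0.195]
orientation: [-3.099, 1.565, 3.001]
ft_force: [-8.6, 1.6, -1.2]
opening: 0.0212
```

Contact is made with the plate on the face: x stopped at 0.5648 and the force rose to 8.6 N. I ease off 1.5 mm and lower.

>>> arm_command(deltas=[[[0, 0, -0.25], [0, 0, 0], 1], [[0.3, 0, 0], [0, 0, 0], 1], [[0.3, 0, 0], [0, 0, 0], 1], [[0.2, 0, 0], [0, 0, 0], 1], [[0, 0, 0], [0, 0, 0], 1]])

```text
t: 11.23
position: [0.5647, 0.1239, 0.1877]
orientation: [-1.268, 1.57, -1.452]
ft_force: [-4.7, -1.9, 1.2]
opening: 0.0211
```

>>> arm_command(deltas=[[[0.2, 0, 0], [0, 0, 0], 1], [[0.2, 0, 0], [0, 0, 0], 1], [[0, 0, 0], [0, 0, 0], 1]])

```text
t: 11.48
position: [0.5647, 0.1241, 0.1838]
orientation: [-1.007, 1.57, -1.191]
ft_force: [-4.7, -0.8, 3.1]
opening: 0.0212
```

```bash
python3 -c "
from h import *
rem([.5645,.1240,.1675],-.183)"
```

```text
t 11.48 pos [0.5647 0.1241 0.1838] F [-4.72 -0.78  3.1 ] open 0.0212 j [ 0.22  0.42  0.13  1.28 -0.    0.4 ]
shift cm [ 1.63 -0.01 -0.02] rot [-0.0012  0.0003  0.0005]
```

>>> arm_command(deltas=[[[0, 0, -0.1], [0, 0, 0], 1], [[0.2, 0, 0], [0, 0, 0], 1], [[0.2, 0, 0], [0, 0, 0], 1], [[0.2, 0, 0], [0, 0, 0], 1]])

```text
t: 11.82
position: [0.5645, 0.1242, 0.1763]
orientation: [-0.786, 1.57, -0.971]
ft_force: [2.8, -3.3, -6.9]
opening: 0.021
```

>>> arm_command(deltas=[[[0.2, 0, 0], [0, 0, 0], 1], [[0.2, 0, 0], [0, 0, 0], 1], [[0.2, 0, 0], [0, 0, 0], 1]])

```text
t: 12.07
position: [0.5636, 0.1246, 0.1713]
orientation: [-2.96, 1.57, 3.139]
ft_force: [-3.5, -2.8, 8.1]
opening: 0.0208
```

>>> arm_command(deltas=[[[0.2, 0, 0], [0, 0, 0], 1], [[0.1, 0, 0], [0, 0, 0], 1], [[0, 0, 0], [0, 0, 0], 1]])

```text
t: 12.32
position: [0.5637, 0.1246, 0.1709]
orientation: [0.327, 1.569, 0.143]
ft_force: [-5.8, -3.1, 8.0]
opening: 0.0212
```

```bash
python3 ov.py 8; python3 -c "
from h import *
rem([.5645,.1240,.1675],-.183)"
```

```text
t 12.32 pos [0.5637 0.1246 0.1709] F [-5.75 -3.15  8.01] open 0.0212 j [ 0.22  0.42  0.1   1.25 -0.    0.4 ]
shift cm [-2.45 -0.04  0.15] rot [-0.0011  0.0017 -0.0006]
t 12.42 pos [0.5637 0.1246 0.1709] F [-6.34 -2.94  8.51] open 0.0212 j [ 0.22  0.42  0.1   1.25 -0.    0.4 ]
shift cm [ 0.34 -0.05  0.09] rot [-0.0011  0.0017 -0.0006]
```

View pics/o8.png

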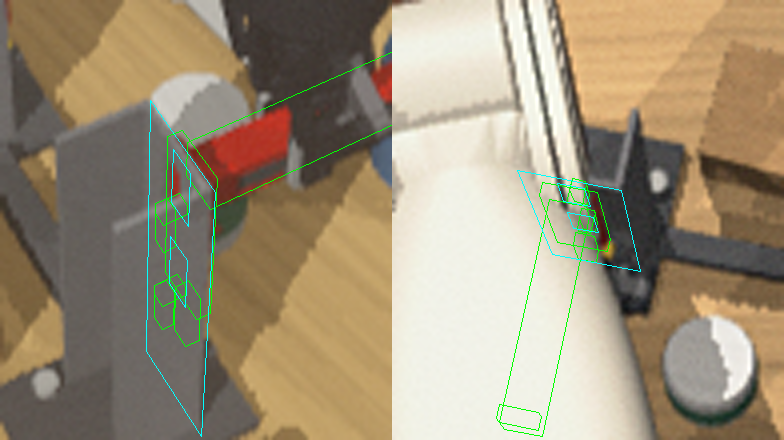

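>>> arm_command(deltas=[[[0.2, 0, -0.1], [0, 0, 0], 1], [[0.2, 0, 0], [0, 0, 0], 1], [[0, 0, 0], [0, 0, 0], 1]])

```text
t: 12.67
position: [0.5636, 0.1248, 0.1705]
orientation: [0.304, 1.564, 0.119]
ft_force: [-11.3, -4.3, 22.0]
opening: 0.0211
```

Hard stop: 22 N with only 0.4 mm of travel, right after the snap. I unload, release and look.

>>> arm_command(deltas=[[[-0.3, 0, 0.05], [0, 0, 0], 1], [[-0.1, 0, 0], [0, 0, 0], 1], [[0, 0, 0], [0, 0, 0], 0.7], [[0, 0, 0], [0, 0, 0], 0.3], [[0, 0, 0], [0, 0, 0], 0.3]])

```text
t: 13.08
position: [0.5635, 0.1256, 0.1679]
orientation: [1.854, 1.569, 1.671]
ft_force: [0.5, 0.1, 0.4]
opening: 0.0489
```

>>> arm_command(deltas=[[[0, 0, 0], [0, 0, 0], 0.3], [[-2, 0, 0], [0, 0, 0], 0.3], [[-3, 0, 0], [0, 0, 0], 0.3], [[-3, 0, 0], [0, 0, 0], 0.3], [[-3, 0, 0], [0, 0, 0], 0.3]])

```text
t: 13.5
position: [0.5631, 0.1251, 0.2786]
orientation: [3.091, 1.569, 2.907]
ft_force: [0.9, 0.1, 0.1]
opening: 0.0595
```

```bash
cat > b4.py <<'E'
from fit import *
a=cv2.imread("pics/top0.png");b=cv2.imread("pics/scene0.png")
BD=[box(-.15,.15,-.03,.03,0,.02)]
rt=(145,230,70,140);rs=(395,285,160,115)
def wm(im,r):
    h=cv2.cvtColor(im,cv2.COLOR_BGR2HSV);m=((h[...,1]<45)&(h[...,2]>90)).astype(float)
    o=np.zeros_like(m);x,y,w,hh=r;o[y:y+hh,x:x+w]=m[y:y+hh,x:x+w];return o
ms=[("top",wm(a,rt),rt),("scene",wm(b,rs),rs)]
def f(p):
    return sum(((sil(c,BD,[p[0],p[1],.024,p[2],0])-m)[r[1]:r[1]+r[3],r[0]:r[0]+r[2]]**2).sum() for c,m,r in ms)
i=np.array([.447,.358,-.21])
r=minimize(f,i,method='Nelder-Mead',options=dict(initial_simplex=i+np.vstack([np.zeros(3),np.diag([.01,.01,.05])]),maxiter=300))
print(np.round(r.x,4),r.fun,[m.sum() for _,m,_ in ms])
o=[]
for im,(c,m,rr) in zip((a,b),ms):
    s=sil(c,BD,[r.x[0],r.x[1],.024,r.x[2],0]);e=cv2.Canny((s*255).astype(np.uint8),50,100);k=im.copy();k[e>0]=(0,255,0);x,y,w,h=rr;o.append(cv2.resize(k[y:y+h,x:x+w],None,fx=3,fy=3,interpolation=cv2.INTER_NEAREST))
H=max(x.shape[0] for x in o);o=[cv2.copyMakeBorder(x,0,H-x.shape[0],0,0,cv2.BORDER_CONSTANT) for x in o]
cv2.imwrite("pics/f4.png",np.hstack(o))
E
python3 b4.py
python3 - <<'E'
from h import *
rem([.5631,.1251,.2786],-.183)
for c in ['wrist','scene','top']:
    im=bot.read_camera(c);cv2.imwrite('pics/%s9.png'%c,im[:,:,::-1])
E
```

```text
[ 0.4419  0.3583 -0.1651] 674.158031526336 [np.float64(2875.0), np.float64(4385.0)]
t 13.5 pos [0.5631 0.1251 0.2786] F [0.89 0.09 0.11] open 0.0595 j [0.22 0.39 0.33 1.52 0.   0.4 ]
shift cm [ 0. -0.  0.] rot [-0.0004 -0.0018 -0.0001]
```

View pics/f4.png

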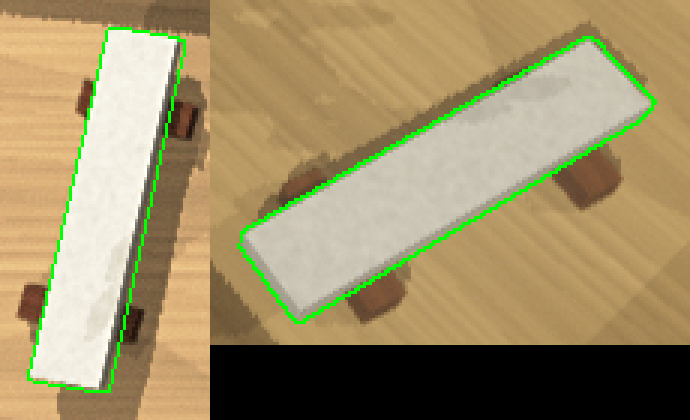

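View pics/wrist9.png

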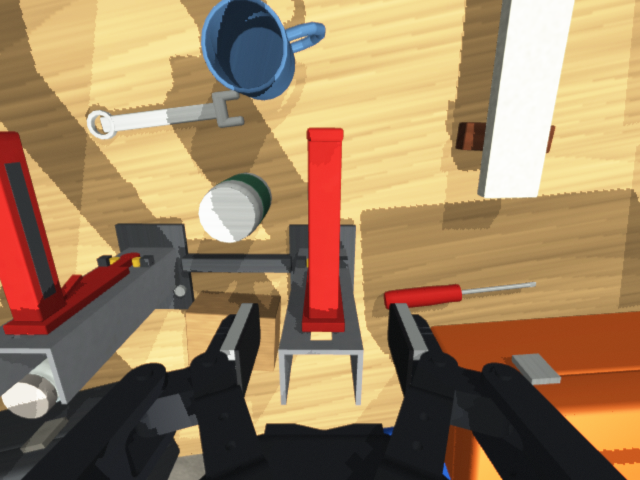

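View pics/scene9.png

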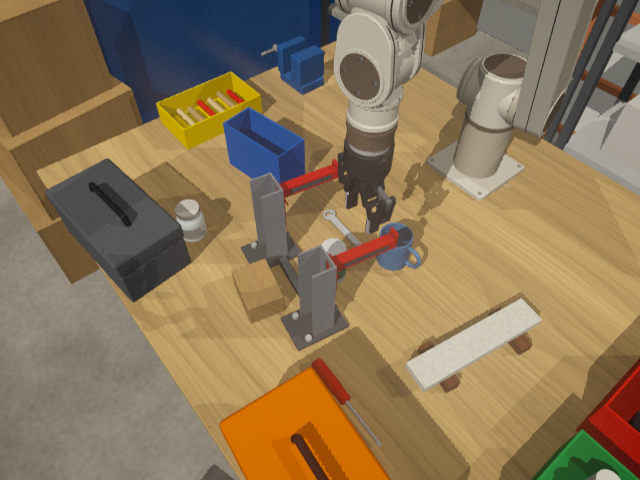

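The new bracket looks seated and level with the fitted one. Its arm is at column ~325 in the wrist view, directly over its upright. The board model fits within a pixel: (0.442, 0.358), yaw −0.165. I move there with the gripper open.

```bash
python3 -c "
from h import *
rem([.4419,.3583,.16],-.165)"
```

```text
t 13.65 pos [0.5651 0.1255 0.2811] F [ 0.09  0.19 -0.11] open 0.0599 j [0.22 0.38 0.33 1.51 0.   0.4 ]
shift cm [ 12.08  20.6  -16.42] rot [-0.0184  0.0055 -0.003 ]
```

>>> arm_command(deltas=[[[0, 1.6, -1.2], [0, 0, 0], 0], [[0, 2.8, -2.2], [-0.018, 0, 0], 0], [[0, 2.8, -2.2], [0, 0, 0], 0], [[0, 2.8, -2.2], [0, 0, 0], 0], [[1, 2.8, -2.2], [0, 0, 0], 0]])

```text
t: 14.07
position: [0.4863, 0.2695, 0.2682]
orientation: [1.161, 1.57, 0.995]
ft_force: [0.5, 0.3, 0.9]
opening: 0.0854
```

>>> arm_command(deltas=[[[2, 2.8, -2.2], [0, 0, 0], 0], [[3, 2.6, -2.2], [0, 0, 0], 0], [[3, 2.2, -2.0], [0, 0, 0], 0], [[2, 0, 0], [0, 0, 0], 0], [[1, 0, 0], [0, 0, 0], 0]])

```text
t: 14.48
position: [0.4342, 0.3506, 0.1561]
orientation: [-2.343, 1.562, -2.504]
ft_force: [-0.8, -0.8, -0.9]
opening: 0.0856
```

>>> arm_command(deltas=[[[0, 0, 0], [0, 0, 0], 0], [[0, 0, 0], [0, 0, 0], 0]])

```text
t: 14.65
position: [0.4378, 0.3501, 0.1605]
orientation: [-2.28, 1.569, -2.447]
ft_force: [1.0, -0.3, 0.4]
opening: 0.0855
```

```bash
python3 -c "
from h import *
rem([.4419,.3583,.0155],-.165)
for c in ['wrist','scene','top']:
    im=bot.read_camera(c);cv2.imwrite('pics/%s10.png'%c,im[:,:,::-1])
"
```

```text
t 14.65 pos [0.4378 0.3501 0.1605] F [ 0.98 -0.26  0.39] open 0.0855 j [ 0.67  0.4   0.04  1.21 -0.    0.84]
shift cm [14.5   0.9   0.28] rot [-0.0015 -0.0012  0.0014]
```

View pics/wrist10.png

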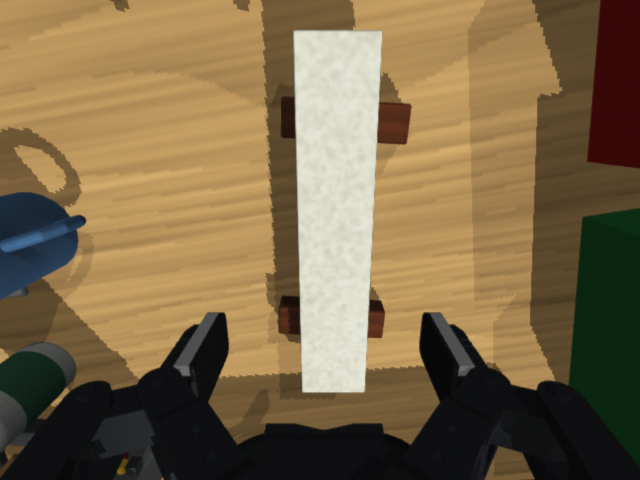

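View pics/top10.png

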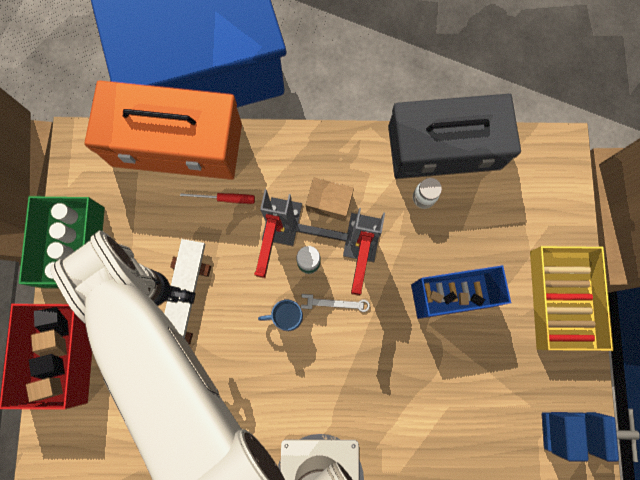

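The board lies parallel to the fingers, about 0.9 cm off in y as computed. Next I check how the new bracket sits, from these pictures.

```bash
cat > b5.py <<'E'
from b3 import *
import sys
tag=sys.argv[1]
a=cv2.imread(f"pics/top{tag}.png");b=cv2.imread(f"pics/scene{tag}.png")
rt=(245,225,38,60);rs=(328,225,80,50)
ms=[]
for c,im,r in(("top",a,rt),("scene",b,rs)):
    ms.append((c,redmask(im,r),r))
def f(p): return sum(((sil(c,BR[:2],p)-m)[r[1]:r[1]+r[3],r[0]:r[0]+r[2]]**2).sum() for c,m,r in ms)
p0=np.array([.6245,.113,.172,-.183,0.])
r=minimize(f,p0,method='Nelder-Mead',options=dict(initial_simplex=p0+np.vstack([np.zeros(5),np.diag([.006,.006,.01,.05,.04])]),maxiter=500))
print(np.round(r.x,4),r.fun,[m.sum() for _,m,_ in ms])
o=[]
for im,(c,m,rr) in zip((a,b),ms):
    s=sil(c,BR[:2],r.x);e=cv2.Canny((s*255).astype(np.uint8),50,100);k=im.copy();k[e>0]=(0,255,0);x,y,w,h=rr;o.append(cv2.resize(k[y-10:y+h,x-10:x+w],None,fx=4,fy=4,interpolation=cv2.INTER_NEAREST))
H=max(x.shape[0] for x in o);o=[cv2.copyMakeBorder(x,0,H-x.shape[0],0,0,cv2.BORDER_CONSTANT) for x in o]
cv2.imwrite(f"pics/g{tag}.png",np.hstack(o))
E
python3 b5.py 10
```

```text
[ 0.6201  0.1161  0.1689 -0.173   0.0263] 546.28461361015 [np.float64(559.0), np.float64(894.0)]
```

View pics/g10.png

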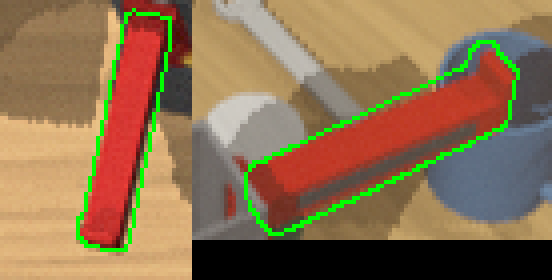

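The bracket's seat height fits at 0.169 m (0.170 when home) with 0.026 rad droop, which is within the normal range. Now I pick up the board.

>>> arm_command(deltas=[[[1.5, 0.9, 0.3], [0, 0, 0], 0], [[3.5, 0, 0], [0, 0, 0], 0], [[3.5, 0, 0], [0, 0, 0], 0], [[3.0, 0, 0], [0, 0, 0], 0], [[2.0, 0, 0], [0, 0, 0], 0]])

```text
t: 15.22
position: [0.4425, 0.3582, 0.0247]
orientation: [-2.357, 1.57, -2.524]
ft_force: [-0.5, 0.0, 0.4]
opening: 0.0857
```

>>> arm_command(deltas=[[[0.9, 0, 0], [0, 0, 0], 0], [[0, 0, 0], [0, 0, 0], 0], [[0, 0, 0], [0, 0, 0], 0]])

```text
t: 15.47
position: [0.4435, 0.3595, 0.0184]
orientation: [0.856, 1.569, 0.689]
ft_force: [0.7, 0.4, -0.6]
opening: 0.0854
```

```bash
python3 -c "
from h import *
rem([.4419,.3583,.0155],-.165)"
```

```text
t 15.47 pos [0.4435 0.3595 0.0184] F [ 0.68  0.44 -0.6 ] open 0.0854 j [ 0.68  0.55 -0.12  0.9   0.    0.85]
shift cm [ 0.29 -0.14 -0.13] rot [-0.0016  0.0012 -0.0014]
```

>>> arm_command(deltas=[[[0.2, -0.1, -0.1], [0, 0, 0], 0], [[0, 0, 0], [0, 0, 0], 0.3], [[0, 0, 0], [0, 0, 0], 0.7], [[0, 0, 0], [0, 0, 0], 0.7], [[0, 0, 0], [0, 0, 0], 0.7]], grip_force=45)

```text
t: 15.88
position: [0.442, 0.359, 0.0168]
orientation: [0.795, 1.568, 0.629]
ft_force: [-0.3, -0.9, 6.4]
opening: 0.0595
```

>>> arm_command(deltas=[[[-1, 0, 0], [0, 0, 0], 0.7], [[-2, 0, 0], [0, 0, 0], 0.7], [[-3, 0, 0], [0, 0, 0], 0.7], [[-3.5, 0, 0], [0, 0, 0], 0.7], [[-3.5, 0, 0], [0, 0, 0], 0.7]])

```text
t: 16.3
position: [0.44, 0.3575, 0.1459]
orientation: [-2.326, 1.568, -2.492]
ft_force: [1.3, 0.6, -2.2]
opening: 0.0589
```

>>> arm_command(deltas=[[[-3.5, 0, 0], [0, 0, 0], 0.7], [[-3.5, 0, 0], [0, 0, 0], 0.7], [[-3.5, 0, 0], [0, 0, 0], 0.7], [[-1.5, 0, 0], [0, 0, 0], 0.7], [[0, 0, 0], [0, 0, 0], 0.7]])

```text
t: 16.72
position: [0.4426, 0.3596, 0.2705]
orientation: [0.855, 1.562, 0.689]
ft_force: [0.3, 0.4, -2.0]
opening: 0.0592
```

```bash
python3 -c "
from h import *
rem([.535,.018,.26],-1.754)
im=bot.read_camera('wrist');cv2.imwrite('pics/wrist11.png',im[:,:,::-1])
im=bot.read_camera('scene');cv2.imwrite('pics/scene11.png',im[:,:,::-1])"
```

```text
t 16.72 pos [0.4426 0.3596 0.2705] F [ 0.34  0.38 -1.99] open 0.0592 j [0.68 0.36 0.28 1.47 0.   0.85]
shift cm [  0.92 -32.18  14.74] rot [ 1.5883e+00 -8.0000e-04 -1.0100e-02]
```

View pics/wrist11.png

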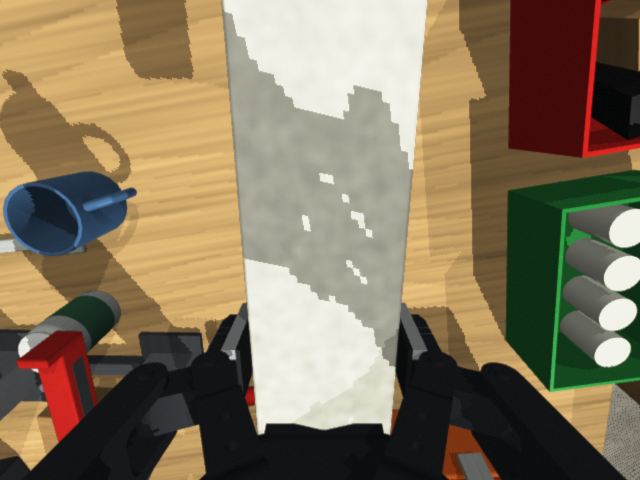

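View pics/scene11.png

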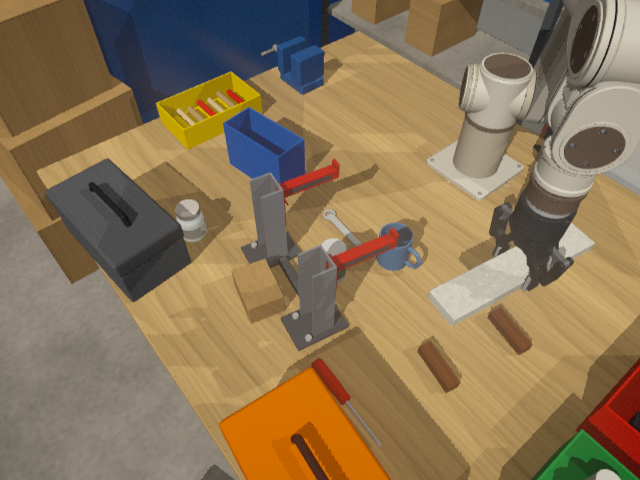

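The board is held level. I turn it by about 90° here, clear of everything.

>>> arm_command(deltas=[[[0, 0, 0], [0.06, 0, 0], 0.7], [[0, 0, 0], [0.12, 0, 0], 0.7], [[0, 0, 0], [0.12, 0, 0], 0.7], [[0, 0, 0], [0.12, 0, 0], 0.7], [[0, 0, 0], [0.12, 0, 0], 0.7]])

```text
t: 17.23
position: [0.4398, 0.3573, 0.2617]
orientation: [-1.752, 1.564, -2.463]
ft_force: [0.2, -0.3, -1.9]
opening: 0.0592
```

>>> arm_command(deltas=[[[0, 0, 0], [0.12, 0, 0], 0.7], [[0, 0, 0], [0.12, 0, 0], 0.7], [[0, 0, 0], [0.12, 0, 0], 0.7], [[0, 0, 0], [0.12, 0, 0], 0.7], [[0, 0, 0], [0.12, 0, 0], 0.7]])

```text
t: 17.65
position: [0.4398, 0.3573, 0.2617]
orientation: [-1.151, 1.564, -2.463]
ft_force: [0.5, 0.4, -1.8]
opening: 0.059
```

>>> arm_command(deltas=[[[0, 0, 0], [0.12, 0, 0], 0.7], [[0, 0, 0], [0.12, 0, 0], 0.7], [[0, 0, 0], [0.12, 0, 0], 0.7], [[0, 0, 0], [0.09, 0, 0], 0.7], [[0, 0, 0], [0, 0, 0], 0.7]])

```text
t: 18.07
position: [0.4399, 0.3573, 0.2619]
orientation: [-0.707, 1.565, -2.464]
ft_force: [-0.4, -0.2, -3.4]
opening: 0.0592
```

```bash
python3 -c "
from h import *
rem([.535,.018,.26],-1.754)
im=bot.read_camera('wrist');cv2.imwrite('pics/wrist12.png',im[:,:,::-1])
im=bot.read_camera('top');cv2.imwrite('pics/top12.png',im[:,:,::-1])"
```

```text
t 18.07 pos [0.4399 0.3573 0.2619] F [-0.38 -0.23 -3.36] open 0.0592 j [0.68 0.37 0.27 1.47 0.   2.44]
shift cm [ 0.28 15.64 31.58] rot [-0.0032  0.0047  0.0041]
```

View pics/wrist12.png

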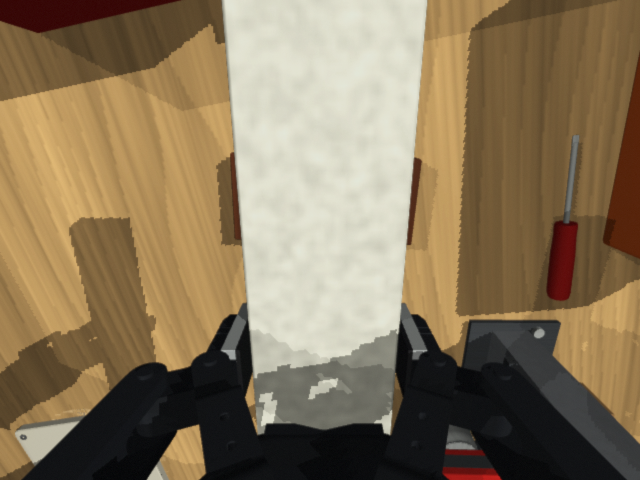

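View pics/top12.png

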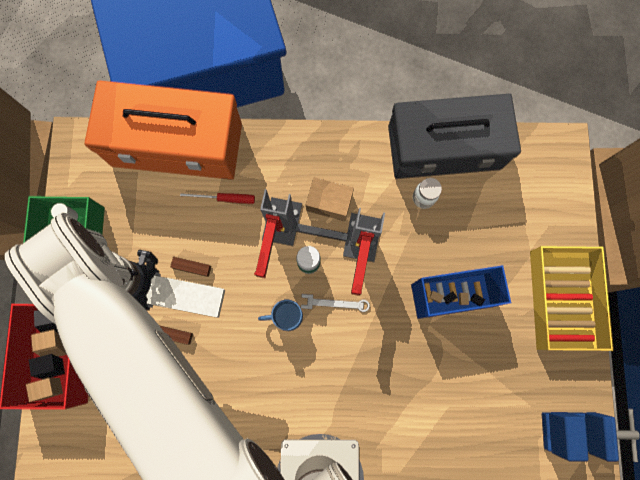

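>>> arm_command(deltas=[[[-0.4, 0.8, 1.6], [0, 0, 0], 0.7], [[0, 1.5, 3.0], [0, 0, 0], 0.7], [[0, 1.5, 3.0], [0, 0, 0], 0.7], [[0, 1.5, 3.0], [0, 0, 0], 0.7], [[0, 1.5, 3.0], [0, 0, 0], 0.7]])

```text
t: 18.58
position: [0.4826, 0.2107, 0.2681]
orientation: [-0.945, 1.569, -2.697]
ft_force: [0.2, -0.4, -3.1]
opening: 0.059
```

>>> arm_command(deltas=[[[0, 1.5, 3.0], [0, 0, 0], 0.7], [[0, 1.5, 3.0], [0, 0, 0], 0.7], [[0, 1.5, 3.0], [0, 0, 0], 0.7], [[0, 1.5, 3.0], [0, 0, 0], 0.7], [[0, 1.5, 3.0], [0, 0, 0], 0.7]])

```text
t: 19.0
position: [0.5287, 0.0492, 0.2682]
orientation: [-1.326, 1.569, -3.08]
ft_force: [-0.2, 0.5, -3.4]
opening: 0.0594
```

>>> arm_command(deltas=[[[0, 0.9, 2.0], [0, 0, 0], 0.7], [[0, 0.4, 0.9], [0, 0, 0], 0.7], [[0, 0, 0], [0, 0, 0], 0.7], [[0, 0, 0], [0, 0, 0], 0.7]])

```text
t: 19.33
position: [0.5361, 0.0202, 0.2685]
orientation: [-1.855, 1.569, 2.672]
ft_force: [0.2, 0.1, -3.2]
opening: 0.059
```

```bash
python3 -c "
from h import *
rem([.5352,.018,.1915],-1.754)
for c in ['wrist','scene','top']:
    im=bot.read_camera(c);cv2.imwrite('pics/%s13.png'%c,im[:,:,::-1])"
```

```text
t 19.33 pos [0.5361 0.0202 0.2685] F [ 0.21  0.13 -3.19] open 0.059 j [0.04 0.3  0.19 1.45 0.   1.79]
shift cm [ 7.7  -0.04  0.23] rot [-0.0017 -0.0005  0.0017]
```

View pics/wrist13.png

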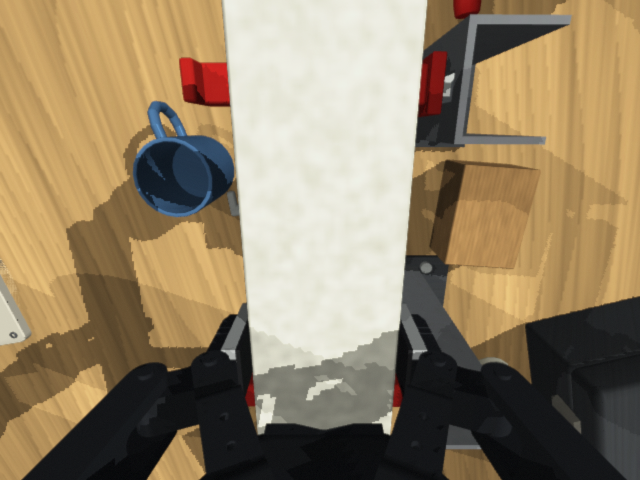

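View pics/scene13.png

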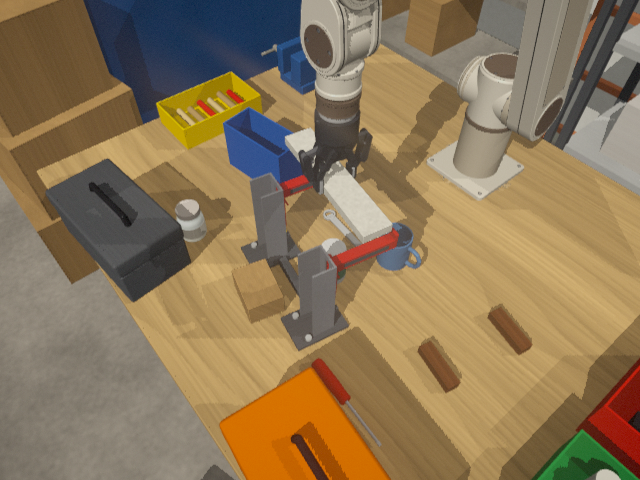

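The board is over both arms, square to them: the wrist view shows the new arm's lip on the left edge and its plate on the right. I lower it.

>>> arm_command(deltas=[[[1.5, 0, 0.2], [0, 0, 0], 0.7], [[2.0, 0, 0], [0, 0, 0], 0.7], [[1.7, 0, 0], [0, 0, 0], 0.7], [[0.8, 0, 0], [0, 0, 0], 0.7], [[0.3, 0, 0], [0, 0, 0], 0.7]])

```text
t: 19.9
position: [0.5349, 0.0192, 0.2045]
orientation: [-1.399, 1.567, 3.131]
ft_force: [-0.8, -0.2, -1.9]
opening: 0.059
```

>>> arm_command(deltas=[[[0.2, 0, 0], [0, 0, 0], 0.7], [[0.1, 0, 0], [0, 0, 0], 0.7], [[0, 0, 0], [0, 0, 0], 0.7]])

```text
t: 20.15
position: [0.5367, 0.0183, 0.204]
orientation: [1.806, 1.569, 0.051]
ft_force: [0.1, 0.1, -2.6]
opening: 0.0592
```

```bash
python3 -c "
from h import *
rem([.5352,.018,.1925],-1.754)
for c in ['wrist','scene']:
    im=bot.read_camera(c);cv2.imwrite('pics/%s14.png'%c,im[:,:,::-1])"
```

```text
t 20.15 pos [0.5367 0.0183 0.204 ] F [ 0.14  0.08 -2.63] open 0.0592 j [0.03 0.33 0.05 1.29 0.   1.79]
shift cm [ 1.15 -0.15  0.06] rot [-0.0013 -0.0004 -0.0016]
```

View pics/scene14.png

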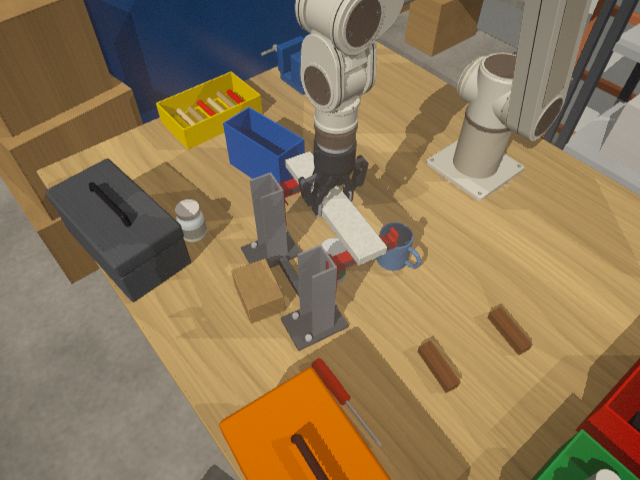

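Still free, at −2.6 N (the board's weight). I lower slowly and watch for contact.

>>> arm_command(deltas=[[[0.2, -0.1, 0], [0, 0, 0], 0.7], [[0.2, 0, 0], [0, 0, 0], 0.7], [[0.2, 0, 0], [0, 0, 0], 0.7], [[0.1, 0, 0], [0, 0, 0], 0.7], [[0, 0, 0], [0, 0, 0], 0.7]])

```text
t: 20.67
position: [0.5349, 0.0181, 0.1957]
orientation: [-1.348, 1.57, -3.104]
ft_force: [0.8, -0.4, -2.2]
opening: 0.0592
```

>>> arm_command(deltas=[[[0.1, 0, 0], [0, 0, 0], 0.7], [[0.1, 0, 0], [0, 0, 0], 0.7], [[0, 0, 0], [0, 0, 0], 0.7]])

```text
t: 20.92
position: [0.5351, 0.0182, 0.1939]
orientation: [-1.363, 1.57, -3.119]
ft_force: [0.6, -0.5, -2.4]
opening: 0.0592
```

>>> arm_command(deltas=[[[0.1, 0, 0], [0, 0, 0], 0.7], [[0, 0, 0], [0, 0, 0], 0.7]])

```text
t: 21.08
position: [0.5352, 0.0182, 0.193]
orientation: [-1.064, 1.571, -2.82]
ft_force: [0.4, 0.2, -3.0]
opening: 0.059
```

>>> arm_command(deltas=[[[0.1, 0, 0], [0, 0, 0], 0.7], [[0, 0, 0], [0, 0, 0], 0.7]])

```text
t: 21.25
position: [0.5353, 0.0182, 0.1925]
orientation: [1.505, 1.57, -0.251]
ft_force: [-1.0, 1.0, -0.9]
opening: 0.0594
```

>>> arm_command(deltas=[[[0.1, 0, 0], [0, 0, 0], 0.7], [[0, 0, 0], [0, 0, 0], 0.7]])

```text
t: 21.42
position: [0.5354, 0.0182, 0.1923]
orientation: [1.729, 1.569, -0.027]
ft_force: [-3.1, 0.9, 4.4]
opening: 0.0593
```

>>> arm_command(deltas=[[[0.1, 0, 0], [0, 0, 0], 0.7], [[0, 0, 0], [0, 0, 0], 0.7]])

```text
t: 21.58
position: [0.5354, 0.0182, 0.1922]
orientation: [1.742, 1.569, -0.014]
ft_force: [-4.5, 1.4, 9.3]
opening: 0.0591
```

Contact is at 0.1925 m, as expected. I unload and release.

>>> arm_command(deltas=[[[-0.2, 0, 0], [0, 0, 0], 0.7], [[0, 0, 0], [0, 0, 0], 0.7], [[0, 0, 0], [0, 0, 0], 0.25], [[0, 0, 0], [0, 0, 0], 0.2], [[0, 0, 0], [0, 0, 0], 0.1]])

```text
t: 22.0
position: [0.5353, 0.0182, 0.1919]
orientation: [-2.165, 1.571, 2.362]
ft_force: [-0.4, -0.3, -0.8]
opening: 0.0763
```

>>> arm_command(deltas=[[[0, 0, 0], [0, 0, 0], 0.05], [[0, 0, 0], [0, 0, 0], 0.05], [[0, 0, 0], [0, 0, 0], 0.05]])

```text
t: 22.25
position: [0.5352, 0.0182, 0.1921]
orientation: [-1.061, 1.571, -2.817]
ft_force: [0.0, -0.1, -0.5]
opening: 0.0814
```

>>> arm_command(deltas=[[[-0.5, 0, 0], [0, 0, 0], 0.05], [[-1.0, 0, 0], [0, 0, 0], 0.05], [[-2.0, 0, 0], [0, 0, 0], 0.05], [[-3, 0, 0], [0, 0, 0], 0.05], [[-3, 0, 0], [0, 0, 0], 0.05]])

```text
t: 22.67
position: [0.5346, 0.0182, 0.2886]
orientation: [-1.367, 1.57, -3.122]
ft_force: [1.3, 0.0, -0.1]
opening: 0.081
```

```bash
python3 -c "
from h import *
rem([.35,.018,.30],-1.754)
for c in ['wrist','scene']:
    im=bot.read_camera(c);cv2.imwrite('pics/%s15.png'%c,im[:,:,::-1])"
```

```text
t 22.67 pos [0.5346 0.0182 0.2886] F [ 1.28  0.03 -0.13] open 0.081 j [0.03 0.3  0.23 1.5  0.   1.79]
shift cm [ -1.12 -18.14   3.42] rot [-0.0018  0.0002  0.0011]
```

View pics/wrist15.png

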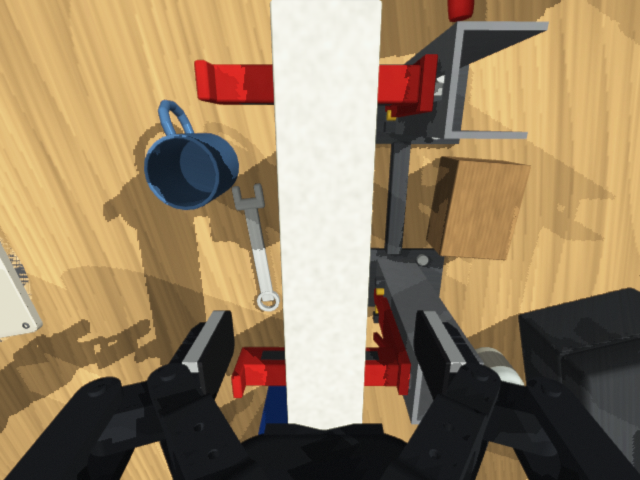

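View pics/scene15.png

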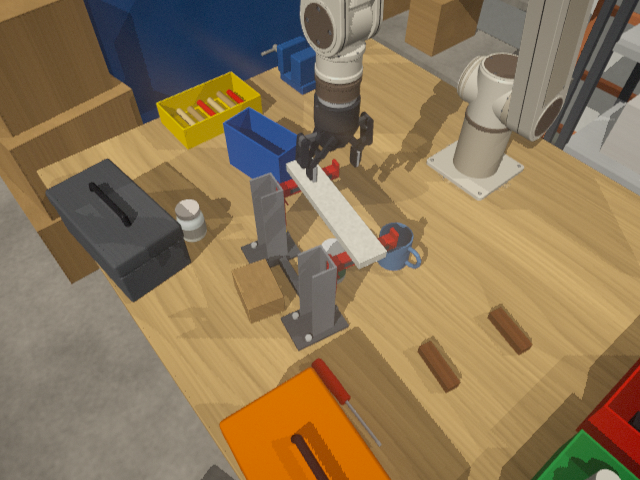

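>>> arm_command(deltas=[[[-1, -1.5, 0], [0, 0, 0], 0.05], [[-0.5, -3, 0], [0, 0, 0], 0.05], [[0, -3.5, 0], [0, 0, 0], 0.05], [[0, -3.5, 0], [0, 0, 0], 0.05], [[0, -2, 0], [0, 0, 0], 0.05]])

```text
t: 23.18
position: [0.3995, 0.0433, 0.3029]
orientation: [-2.232, 1.57, 2.295]
ft_force: [0.3, -0.0, -0.3]
opening: 0.0813
```

>>> arm_command(deltas=[[[0, -2, -1], [0, 0, 0], 0.05], [[0, -1, -1], [0, 0, 0], 0.05], [[0, 0, 0], [0, 0, 0], 0.05]])

```text
t: 23.43
position: [0.3751, 0.0693, 0.3032]
orientation: [2.382, 1.569, 0.629]
ft_force: [0.1, -0.4, -0.5]
opening: 0.0811
```

Run:
```python
from h import *
rem([.35,.018,.30],-1.754)
im={}
for c in ['wrist','scene','top']:
    im[c]=bot.read_camera(c)[:,:,::-1].copy();cv2.imwrite('pics/%s16.png'%c,im[c])
w=cv2.imread('pics/wrist15.png')
c,s=np.cos(-.183),np.sin(-.183);R=np.array([[c,-s,0],[s,c,0],[0,0,1]]);b=np.array([.6245,.113,.17])
a=cv2.resize(im['top'][190:290,230:390],None,fx=4.8,fy=4.8,interpolation=cv2.INTER_CUBIC)
cv2.imwrite('pics/z16.png',np.clip(a*1.5,0,255).astype(np.uint8))
k=cv2.resize(w[60:160,360:500],None,fx=5,fy=5,interpolation=cv2.INTER_CUBIC)
cv2.imwrite('pics/z15.png',np.clip(k*1.6,0,255).astype(np.uint8))
```

```text
t 23.43 pos [0.3751 0.0693 0.3032] F [ 0.11 -0.39 -0.49] open 0.0811 j [ 0.18 -0.02 -0.11  1.48  0.    1.94]
shift cm [ 0.31 -1.54  5.5 ] rot [ 0.0004 -0.0013 -0.0012]
```

View pics/z16.png

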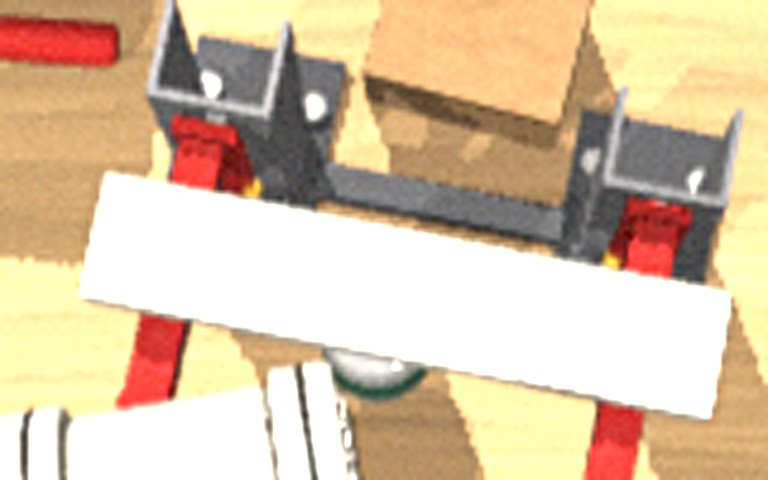

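View pics/z15.png

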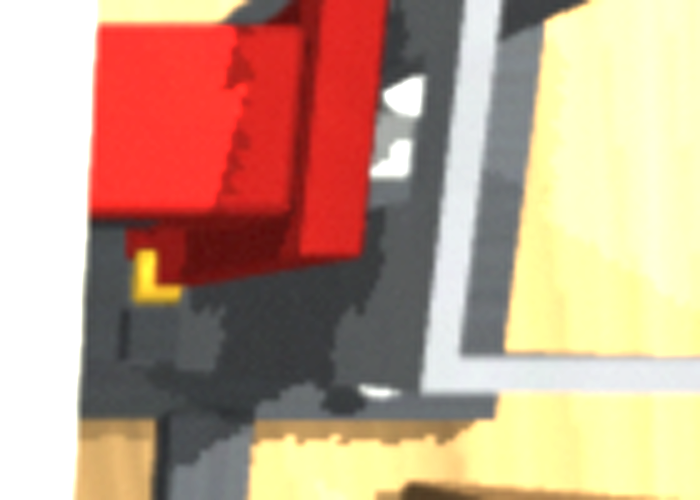

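View pics/wrist16.png

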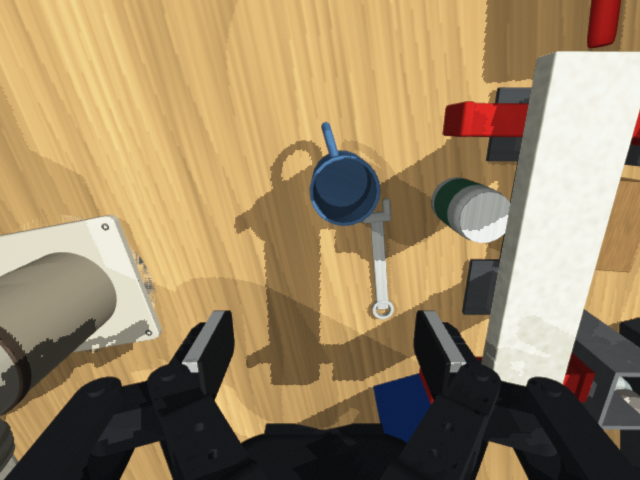

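View pics/scene16.png

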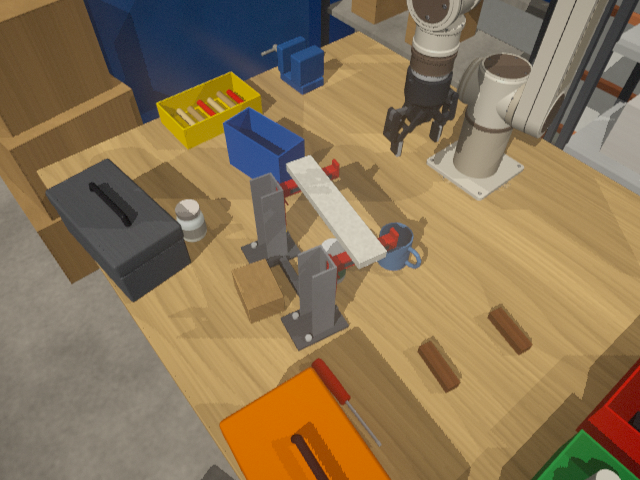

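Board and bracket look right. In the top crop, though, the left plate's top sits about 2–3 px further forward than the right one's, which could be the normal droop. I look at the rollers from the front to be sure they snapped in, starting by turning the wrist.

>>> arm_command(deltas=[[[-0.4, 0, 0], [-0.12, 0, 0], 0.05], [[-0.4, 0, 0], [-0.12, 0, 0], 0.05], [[-0.2, 0, 0], [-0.12, 0, 0], 0.05], [[0, 0, 0], [-0.12, 0, 0], 0.05], [[0, 0, 0], [-0.12, 0, 0], 0.05]])

```text
t: 24.0
position: [0.3776, 0.0677, 0.3122]
orientation: [-0.253, 1.571, -1.404]
ft_force: [-0.3, -0.2, -0.1]
opening: 0.0812
```

>>> arm_command(deltas=[[[0, 0, 0], [-0.12, 0, 0], 0.05], [[0, 0, 0], [-0.12, 0, 0], 0.05], [[0, 0, 0], [-0.12, 0, 0], 0.05], [[0, 0, 0], [-0.12, 0, 0], 0.05], [[0, 0, 0], [-0.12, 0, 0], 0.05]])

```text
t: 24.42
position: [0.3775, 0.0676, 0.312]
orientation: [-1.791, 1.57, -2.342]
ft_force: [0.2, -0.2, -0.2]
opening: 0.0808
```

>>> arm_command(deltas=[[[0, 0, 0], [-0.12, 0, 0], 0.05], [[0, 0, 0], [-0.12, 0, 0], 0.05], [[0, 0, 0], [-0.12, 0, 0], 0.05], [[0, 0, 0], [0, 0, 0], 0.05]])

```text
t: 24.75
position: [0.3775, 0.0677, 0.312]
orientation: [-2.097, 1.57, -2.292]
ft_force: [1.0, -0.8, -0.1]
opening: 0.0809
```

```bash
python3 -c "
from h import *
rem([.37,.155,.26],-.18,-.7)"
```

```text
t 24.75 pos [0.3775 0.0677 0.312 ] F [ 1.02 -0.77 -0.08] open 0.0809 j [ 0.18 -0.02 -0.08  1.51 -0.    0.37]
shift cm [ 5.2   8.42 -2.43] rot [-0.0144 -0.7002  0.0057]
```

>>> arm_command(deltas=[[[1, 2.8, -0.8], [0, 0, 0], 0.05], [[1.5, 2.8, -0.8], [0, 0, 0], 0.05], [[1.5, 2.8, -0.8], [0, 0, 0], 0.05], [[0, 0, 0], [0, -0.1, 0], 0.05], [[0, 0, 0], [0, -0.12, 0], 0.05]])

```text
t: 25.17
position: [0.3714, 0.156, 0.27]
orientation: [-0.012, 1.35, -0.211]
ft_force: [-0.4, 0.2, 0.1]
opening: 0.0811
```

>>> arm_command(deltas=[[[0, 0, 0], [0, -0.12, 0], 0.05], [[0, 0, 0], [0, -0.12, 0], 0.05], [[0, 0, 0], [0, -0.12, 0], 0.05], [[0, 0, 0], [0, -0.12, 0], 0.05], [[0, 0, 0], [0, 0, 0], 0.05]])

```text
t: 25.58
position: [0.3651, 0.1536, 0.267]
orientation: [-0.009, 0.874, -0.199]
ft_force: [-1.2, -0.0, -1.2]
opening: 0.0815
```

Run:
```python
from h import *
rem([.37,.155,.26],-.18,-.7)
im=bot.read_camera('wrist')[:,:,::-1].copy();cv2.imwrite('pics/wrist17.png',im)
X=np.array([.619,.113,.067]);q=proj('wrist',X)[0];print(q)
for n in('catch_l','catch_r','bracket_seat'):
    print(n,[(np.round(x['point'],1),round(x['score'],2)) for x in bot.tip_of(n,'wrist')])
x,y=np.clip((q-[60,60]).astype(int),0,[520,360])
cv2.imwrite('pics/z17.png',np.clip(cv2.resize(im[y:y+120,x:x+120],None,fx=5,fy=5,interpolation=cv2.INTER_CUBIC)*1.4,0,255).astype(np.uint8))
```

```text
t 25.58 pos [0.3651 0.1536 0.267 ] F [-1.21 -0.04 -1.16] open 0.0815 j [ 0.83 -0.32 -0.64  0.84 -0.58  0.9 ]
shift cm [ 0.83  0.24 -0.1 ] rot [-0.0055 -0.0032  0.0123]
[328.94264003 239.48958599]Traceback (most recent call last):
  File "<stdin>", line 6, in <module>
ValueError: it knows: bare_post, board, board_center, bracket, bracket_grip, bracket_seat, can, carton, crate, full_arm, full_post, jar, mug, post_seat, screwdriver, wrench
```

View pics/wrist17.png

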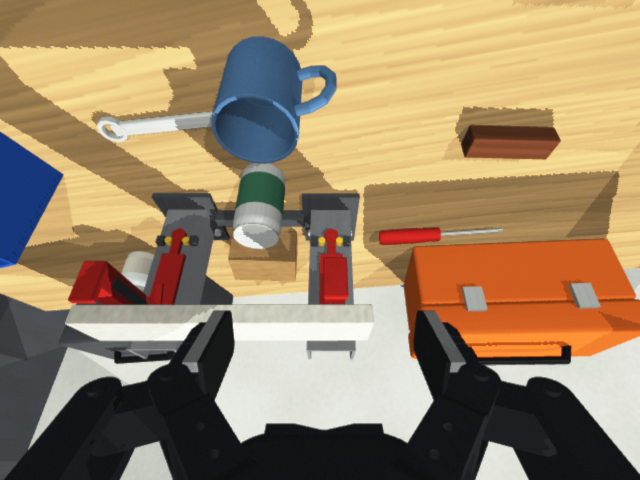

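Run:
```python
import cv2,numpy as np
im=cv2.imread('pics/wrist17.png')
a=im[190:310,300:365];b=im[190:310,140:205]
cv2.imwrite('pics/z17.png',np.clip(cv2.resize(np.hstack([a,b])[::-1,::-1],None,fx=4.9,fy=4.9,interpolation=cv2.INTER_CUBIC)*1.5,0,255).astype(np.uint8))
```

```text
(no output)
```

View pics/z17.png

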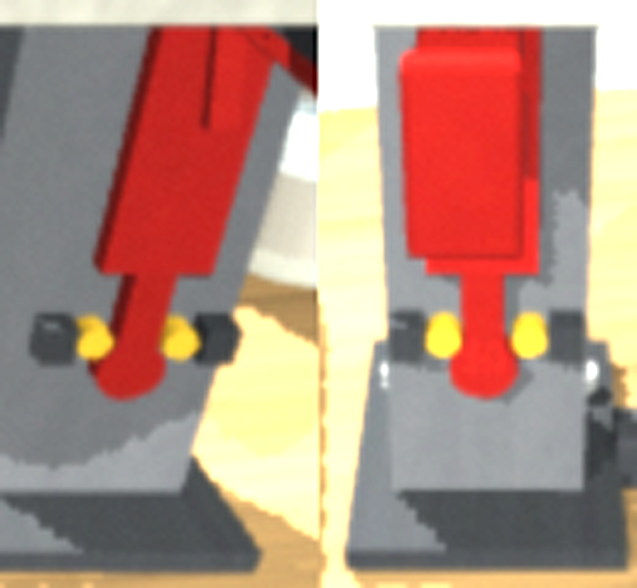

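The disc on the new bracket (right half of the crop) sits below both yellow rollers, which are sprung in beside the stem, exactly as on the fitted one. The robot is clear of everything, so I hand in.

```bash
python3 -c "
from bench import bot
print(bot.get_state()['t'],bot.hand_in())"
```

```text
the job is handed in; nothing more can be done
25.6333 None
```

The shelf is finished and handed in at 25.6 s: the loose bracket is locked on the empty upright and the white board lies across both brackets.

- **Bracket:** I took it from the crate, put its claws into the slots and pressed it down until it stopped hard at about 22 N. Before the board went on, the camera fit put its seat at 0.169 m, against 0.170 m when home. The last wrist picture shows the latch disc under both yellow rollers, the same as on the fitted bracket.
- **Board:** I set it down with about 9 N at most and then unloaded it before letting go. It lies square across both arms, clear of the lips and the uprights.
- **Other things:** In the last pictures nothing else on the bench looks moved, and the gripper is clear of everything.

**Checks that failed or disagreed:**
- **Failed fit:** One camera fit before the insertion failed because the arm blocked the top view. I went on with the bracket pose measured earlier.
- **Plate position:** The new bracket's plate looks 3–4 mm forward at the top, with a droop of about 0.026 rad. That is within the allowed 0.04 rad and matches the play in the claws.

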